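Complete the saw's set-up kit in its tool-control tray

ROBOT

A 6-joint arm with a two-finger parallel gripper is mounted at the origin on the work surface; the furniture and walls round the work are solid. World frame = base frame: x ahead of the robot, y to its left, z up, the work surface at z = 0. Lengths are in m, angles in degrees, forces in N, time in s.
With the tool pointing down it reaches from about 0.25 to 0.725 m from the base axis. Payload 9.7 kg.
Tool frame: the origin (TCP) lies at the very end of the fingers, on their centre line; the grasp point (between the pads) lies 19 mm behind it (bot.hold_point_z is the distance from the TCP to the grasp point, in m); z points along the fingers, y is the line along which they close (so a half turn about z gives the same grasp; the last joint's range is limited). The gripper opens to 85 mm and grips with 20 to 120 N. Pads are 22 mm wide; open, the fingers measure 114 mm over their backs; the gripper's body (76 mm by 85 mm) begins 54 mm behind the grasp point. The pads swing forward as they close: fully open they stand 13 mm farther back than shut.
Start: joints at [76.375, 4.979, 10.078, 95.1, 0, 90], TCP at [0.13, 0.535, 0.231] pointing down, gripper open.
Joint ranges: [-179.16, 179.16], [-48.56, 103.87], [-65.8, 70.77], [-126.05, 130.52], [-82.76, 87.17], [-180, 180]. Speed limits (degrees/s): [127.2, 127.2, 147.25, 180, 180, 180].

INTERFACE

Orientations are given as [roll, pitch, yaw] about the fixed x, y, z axes, in that order (R = Rz(yaw) Ry(pitch) Rx(roll)).
In Python, from workcell import bot gives the robot as it stands.
- The arm moves only by the tool play_rows, never from a script. Its argument "targets" is a list of rows, each an object with "grip": the closure in counts, from 0 (fully open) to 255 (shut); "linear": the shift along the world's x, y, z in cm, a list of three; "delta_rot": the turn, a rotation vector about the world's x, y, z in rad, a list of three. A call has 1 to 10 rows; each row is the pose to reach, as a shift and turn from the pose commanded when the call began; what a row does not reach only later rows make up. A row lasts 1/10 s, in which the tool goes at most 50 mm and 8.59 degrees, less where a joint would pass 70% of its speed; a pose out of reach is approached as far as the arm can. A call with a gripper value outside its range is refused whole. The fingers move at their own pace and stop on an object; "force" is the grip in N (left out, the last holds). Time passes only in rows, so rows that repeat a pose let the fingers close. It gives the time, the measured TCP pose, the force, the opening and the grip force at its end, in the units of the state.
- bot.get_obs(): the state, without advancing time (a new reading comes with each control period).
- bot.camera(name): name is "scene" or "side" or "wrist"; returns a dict with "color" (420x560x3 uint8, red, green, blue), "range_z" (420x560 float32, m along the optical axis (not along the pixel's ray), 0 where there is no reading), "fov_y" (degrees; the focal length in pixels is half the picture's height over the tangent of half this angle, whatever the lens; pixels are square), "cx", "cy" (the principal point, pixels), "world_to_cam" (4x4, takes a point from world to camera coordinates). Camera axes: x right, y up, looking along -z (the intrinsics and any distortion apply to the point x, -y, -z); pixel columns grow to the right and rows downward; lengths in m; the calibration is good to about 2 mm. A picture is of the moment at which its call begins.
- bot.job_done(): hands the job in; it is judged then, once.
Trained networks look in a picture, given as the dict that the camera call returned (one of the last four; its "shot" number tells which), for a name from the list of things; names that differ only in an ending like _2 or _b are one class to them, and where a whole thing is asked for, a point or a joint stands for the part that bears it (a point fixed in the world has none). Each returns a list of dicts, best first, with "conf" (0 to 1); they miss things now and then, are a little off and sometimes report something else, mostly with a low value. They report only what shows in the picture. A call takes as long as a camera call. They do not tell look-alikes from the thing itself.
- bot.search_frame(picture, target): "box" ([left, top, right, bottom] in pixels, round what is visible of it).
- bot.trace(picture, target): "pixels" (420x560 bool, what is visible of it) and "box" ([left, top, right, bottom] in pixels, round what is visible of it).
- bot.pinpoint(picture, target): "pixel" ([column, row] in pixels: a listed point, or the origin of a listed thing).
The state is a dict: "time": time; "q": joint angles; "qd": joint speeds; "joint_efforts": joint torques, N m; "ee_pos": TCP position; "tcp_rot": TCP orientation; "wrist_force": force on the tool from outside, world axes, zero at the start; "torque": the same for the moment, N m; "opening": finger opening in m; "grasp_force": force on a finger pad.
Only numpy, scipy, OpenCV 4.12 (cv2) and the standard library are available. Lean on these libraries where they do the work, as an engineer would, in place of code of your own. Each camera call takes 0.05 s, during which the arm holds its last target. There are 200 camera calls.

TASK

The saw may not be switched on until its set-up kit is complete again. Put the hex key, the star knob, the wax tin and the tape measure back into the tray of black and blue inserts, each one upright or flat, fully down on the blue floor of the cut-out made for it. Leave the oak wedge where it lies.

Things in the scene. Friction and masses are not known exactly. Their poses are not given: they have to be found in the camera images.
- hex_key: Dark steel L-shaped hex key lying flat, 7 mm thick, in a rectangle 50 (own x) by 114 mm (own y). Origin: that rectangle's centre, on the underside, z up. Long arm along y at x = -20 mm, 10 mm wide, y = -57 to 57; short arm at y = -53 mm from the long arm to x = +25. Balanced when pinched across the long arm (closing along x) at x = -20, y = -10 mm. 0.05 kg.
- star_knob: Black five-lobed knob, 27 mm high, on a round boss (20 mm wide, 12 mm high); lobes from 12 mm up, 50 mm over all. Origin: underside, z up; its axis is at x = 0, y = 2 mm. Lobes at -90, -18, 54, 126, 198 degrees from own x, tips 25 mm from the axis. Firm grip: lobes -18 and 198, closing along x, 48 mm wide, pads 4 mm from the axis towards -y; or that turned by n x 72 degrees.
- wax_tin: Round closed tin of slide wax, green lid on a silver base, 66 mm in diameter, 24 mm high; the lid is the part from 10 mm up. Origin: centre of the underside, z up. Grip across the diameter in any direction. About 0.09 kg.
- tape_measure: Yellow and black tape measure standing upright, body 34 mm thick (own x), 73 mm long (own y, hook at the -y end), 66 mm high (body to 62 mm). Origin: centre of the underside, z up. Grip across the thickness (fingers closing along x). About 0.2 kg.
- key_nest: Fixed black insert 106 (own x) by 134 mm (own y) with an L-shaped blue-floored cut-out. Origin: centre of its underside, z up; nest floor at z = 4 mm, black top at 11 mm. The hex key fits with origin over origin and axes alike, 7 mm to spare, this way round only. A finger scoop down to the floor crosses the long slot, x = -53 to 17, y = -36 to 16 mm: room for fingers opened to 32 mm.
- knob_nest: Fixed black insert 106 by 134 mm with a small round blue-floored well, 36 mm wide, ringed by five short blue inlaid lobes. Origin: centre of its underside, z up; nest floor at z = 4 mm, black top at 11 mm; well axis at x = 0, y = 2 mm. The star knob's boss stands in the well, 8 mm to spare all round, its lobes 5 mm clear above the black top; any yaw.
- tin_nest: Fixed black insert 106 by 134 mm with a large round blue-floored cut-out, 82 mm wide, for the wax tin (8 mm to spare all round). Origin: centre of its underside and of the cut-out, z up; nest floor at z = 4 mm, black top at 11 mm.
- tape_nest: Fixed black insert 106 (own x) by 134 mm (own y) with a rectangular blue-floored cut-out 50 (x) by 88 mm (y). Origin: centre of its underside and of the cut-out, z up; nest floor at z = 4 mm, black top at 11 mm. The tape measure stands upright in it, length along y, hook at either end, about 7 mm to spare all round.
- oak_wedge: Bystander, not part of the kit: loose oak wedge, 32 x 95 mm, up to 21 mm high, lying flat. Origin: centre of the underside, length along own y.
- hood_corner (a point): Obstacle, fixed: lower corner, nearest the robot and leftmost (+y), of the red saw-guard hood that hangs over the table at the back right. The hood fills the space from here 0.11 m to +x, 0.42 m to -y and 0.15 m up; a steel riving knife stands under it, and its green support tube (75 mm thick, underside at z = 0.34 m, clamp lever down to 0.29) runs along x at y = -0.40 m, all past the robot.
Mind the look-alikes: they are no part of the job. What is shaped like the wax_tin but pink or purple is not meant.

How it is judged (in metres and radians):
At the end, for the whole second after the job is handed in: Hex key, star knob, wax tin and tape measure each stand or lie in their own nest: origin within 15 mm (horizontally) of the nest's origin, underside on the nest floor (not more than 2.5 mm above it), tilted less than 0.12 rad, at rest (horizontal distance between hex_key and key_nest below 0.015 m and z of hex_key in the frame of key_nest between 0.001 and 0.0065 m and angle between each of hex_key, star_knob, wax_tin, tape_measure's own z axis and vertical below 0.12 rad and linear speed of each of hex_key, star_knob, wax_tin, tape_measure below 0.02 m/s and horizontal distance between star_knob and knob_nest below 0.015 m and z of star_knob in the frame of knob_nest between 0.001 and 0.0065 m and horizontal distance between wax_tin and tin_nest below 0.015 m and z of wax_tin in the frame of tin_nest between 0.001 and 0.0065 m and horizontal distance between tape_measure and tape_nest below 0.015 m and z of tape_measure in the frame of tape_nest between 0.001 and 0.0065 m); the robot touches nothing.
It fails at once if the oak wedge is moved by more than 30 mm (distance of oak_wedge from where it was at the start of the episode above 0.03 m).
It also fails if it takes over 118 s, if anything falls off the work surface, if the arm or the gripper's body presses on something with over 40 N, if the wrist force passes 120 N, or if a joint passes its speed limit or range.

## Working session

There is one attempt and no reset: what is moved stays moved. The work goes in short steps, Python scripts to look and compute and a tool call to move; the robot and the scene stay as the last step left them, time stands still between calls to the robot, and variables do not carry over. Pictures are saved under pics/ and viewed, at most 18 in all, crops included, and the job is handed in when it is done.

Besides the shell and the picture viewer there is one more tool, called after "Call:" as name(argument=value, ...) on one line, values as JSON. play_rows: Moves the arm, as the interface text tells. Its arguments: {"type":"object","properties":{"targets":{"type":"array","items":{"type":"object","properties":{"grip":{"type":"number"},"linear":{"type":"array","items":{"type":"number"}},"delta_rot":{"type":"array","items":{"type":"number"}}}}},"force":{"type":"number"}},"required":["targets"]}

```bash
ls; mkdir -p pics
cat > h.py <<'E'
import numpy as np, cv2
from workcell import bot
def K(p):
    h,w=p["color"].shape[:2]; f=h/2/np.tan(np.radians(p["fov_y"])/2); return f
def pts(p,mask=None):
    f=K(p); z=p["range_z"]; v,u=np.nonzero((z>0) if mask is None else (mask&(z>0))); d=z[v,u]
    c=np.c_[(u-p["cx"])/f*d, -(v-p["cy"])/f*d, -d, np.ones(len(d))]
    return (c@np.linalg.inv(p["world_to_cam"]).T)[:,:3],u,v
def proj(p,X):
    c=p["world_to_cam"]@np.r_[X,1]; f=K(p); return [p["cx"]+f*c[0]/-c[2], p["cy"]-f*c[1]/-c[2]]
def save(p,n,box=None,s=1):
    im=p["color"][:,:,::-1]
    if box: im=im[box[1]:box[3],box[0]:box[2]]
    cv2.imwrite("pics/"+n,cv2.resize(im,None,fx=s,fy=s,interpolation=cv2.INTER_CUBIC))
E
python3 - <<'E'
from h import *
T=["hex_key","star_knob","wax_tin","tape_measure","key_nest","knob_nest","tin_nest","tape_nest","oak_wedge"]
print(bot.hold_point_z,{k:v for k,v in bot.get_obs().items()})
ims=[]
for n in ["scene","side"]:
    p=bot.camera(n); save(p,n+"0.png"); print(n,{k:v for k,v in p.items() if k not in("color","range_z")})
    ims.append(p["color"])
    for t in T:
        for d in bot.trace(p,t)[:3]:
            P,u,v=pts(p,d["pixels"])
            if len(P): print(t,round(d["conf"],2),np.round(d["box"]),np.median(P,0).round(3),P.min(0).round(3),P.max(0).round(3))
E
```

```text
pics
0.0187 {'time': 0.0, 'q': array([ 7.63742488e+01,  5.01020230e+00,  1.00338408e+01,  9.50994110e+01,
       -1.16620224e-03,  8.99996809e+01]), 'qd': array([ 0.00215489, -0.08930457,  0.004968  , -0.00125298,  0.01857855,
        0.01108541]), 'joint_efforts': array([-3.61797374e-04, -5.20394039e+01,  4.64797640e+01,  1.65970920e-02,
        1.09491673e-04,  7.88796910e-06]), 'ee_pos': array([0.12951913, 0.53429242, 0.23058619]), 'tcp_rot': array([-1.79924228e+02,  1.16577919e-03,  1.66374569e+02]), 'wrist_force': array([-0.33197299,  0.31721049,  0.48363183]), 'torque': array([-0.03309098, -0.04733844,  0.04565151]), 'grasp_force': 0.0, 'opening': 0.08571834646573717}
scene {'fov_y': 45.69654229034184, 'cx': 285.57688880056594, 'cy': 207.9243712505784, 'world_to_cam': array([[ 0.1522394 , -0.98832982, -0.00522754, -0.06976088],
       [ 0.83727435,  0.12615722,  0.53203009, -0.43067004],
       [-0.52516172, -0.08537283,  0.84670931, -1.22058922],
       [ 0.        ,  0.        ,  0.        ,  1.        ]]), 'shot': 1}
hex_key 0.64 [330. 192. 346. 230.] [ 0.521 -0.148  0.009] 
[... 1929 characters left out ...]
ape_measure 0.94 [278. 269. 302. 299.] [0.339 0.294 0.049] [0.311 0.249 0.002] [0.372 0.313 0.068]
key_nest 0.93 [186. 221. 231. 246.] [0.641 0.052 0.015] [ 0.571 -0.034 -0.003] [0.712 0.108 0.02 ]
knob_nest 0.72 [210. 244. 262. 274.] [0.515 0.177 0.016] [0.445 0.114 0.005] [0.584 0.232 0.021]
knob_nest 0.59 [274. 212. 289. 224.] [ 0.425 -0.076  0.023] [ 0.396 -0.121 -0.001] [ 0.458 -0.055  0.028]
tin_nest 0.93 [163. 240. 220. 266.] [0.65  0.161 0.015] [0.578 0.099 0.005] [0.719 0.22  0.02 ]
tape_nest 0.8 [224. 227. 276. 253.] [0.503 0.065 0.015] [ 0.432 -0.015 -0.003] [0.578 0.127 0.022]
oak_wedge 0.5 [312. 203. 323. 217.] [ 0.315 -0.149  0.012] [ 0.3   -0.229 -0.   ] [ 0.331 -0.126  0.024]
```

Run:
```python
import cv2
a=cv2.imread("pics/scene0.png")[120:345,150:450]; cv2.imwrite("pics/s1.png",cv2.resize(a,(800,600),interpolation=cv2.INTER_CUBIC))
a=cv2.imread("pics/side0.png")[170:335,150:390]; cv2.imwrite("pics/s2.png",cv2.resize(a,(800,550),interpolation=cv2.INTER_CUBIC))
```

```text
(no output)
```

View pics/s1.png

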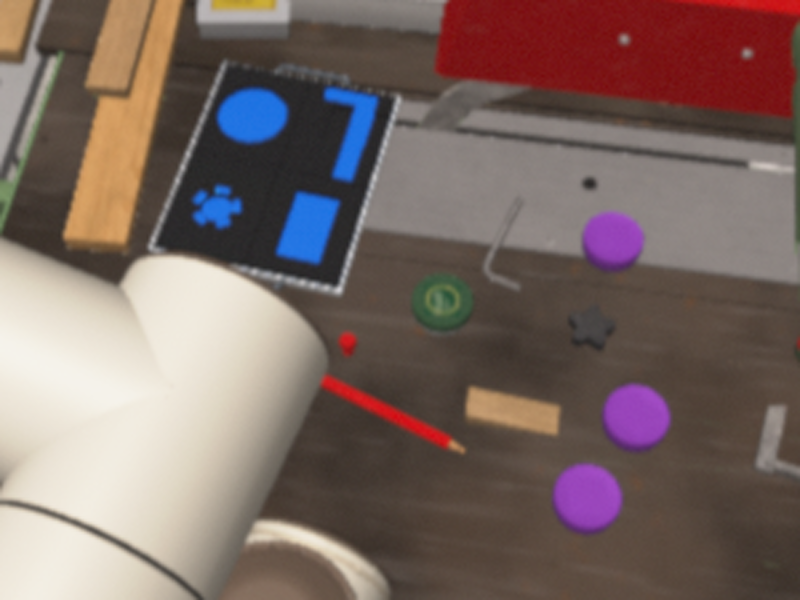

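View pics/s2.png

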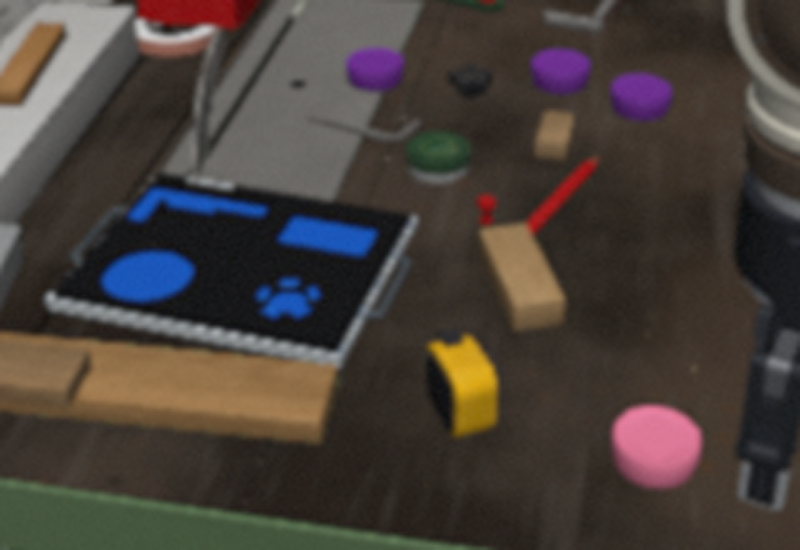

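```bash
cat >> h.py <<'E'
def onplane(p,mask,z):
    """mask pixels -> world points on plane z"""
    f=K(p); v,u=np.nonzero(mask); M=np.linalg.inv(p["world_to_cam"])
    d=np.c_[(u-p["cx"])/f,-(v-p["cy"])/f,-np.ones(len(u))]@M[:3,:3].T; o=M[:3,3]
    return o[:2]+d[:,:2]*((z-o[2])/d[:,2])[:,None]
def rect(P):
    r=cv2.minAreaRect((P[:,:2]*1000).astype(np.float32)); return np.round(r[0],1),np.round(r[1],1),round(r[2],1)
def hsv(p): return cv2.cvtColor(p["color"],cv2.COLOR_RGB2HSV)
def blobs(m,mn=30):
    n,l,s,c=cv2.connectedComponentsWithStats(m.astype(np.uint8)); return [l==i for i in range(1,n) if s[i,4]>=mn]
E
python3 - <<'E'
from h import *
for n in ["scene","side"]:
    p=bot.camera(n); H=hsv(p)
    print(n,"dist",[k for k in p])
    for b in blobs((H[...,0]>100)&(H[...,0]<118)&(H[...,1]>170)&(H[...,2]>120)):
        P,_,_=pts(p,b); print(" blue",b.sum(),np.median(P,0).round(3),rect(P),rect(onplane(p,b,.0095)))
    for b in blobs((H[...,0]>45)&(H[...,0]<90)&(H[...,1]>60)):
        P,u,v=pts(p,b)
        if .35<np.median(P[:,0])<.5: print(" green",b.sum(),np.median(P,0).round(3),rect(P),np.percentile(P[:,2],90))
    for b in blobs((H[...,0]>20)&(H[...,0]<30)&(H[...,1]>150)&(H[...,2]>80)):
        P,u,v=pts(p,b); T=P[P[:,2]>.055]
        if len(T)>5: print(" yellow",b.sum(),np.median(P,0).round(3),rect(P),rect(T))
    for t in ["hex_key","star_knob","tape_measure"]:
        for d in bot.trace(p,t)[:1]:
            P,_,_=pts(p,d["pixels"]);print(t,rect(onplane(p,d["pixels"],.007 if t[0]=="h" else .027)),rect(P[P[:,2]>.02]) if t[0]!="h" else "")
    for t in ["hood_corner"]+["wax_tin","key_nest","knob_nest","tin_nest","tape_nest"]:
        for d in bot.pinpoint(p,t)[:1]:
            m=np.zeros((420,560),bool);c,r=np.round(d["pixel"]).astype(int);m[r,c]=1;P,_,_=pts(p,m);print(t,round(d["conf"],2),c,r,P.round(3),onplane(p,m,.005).round(3))
E
```

```text
scene dist ['color', 'range_z', 'fov_y', 'cx', 'cy', 'world_to_cam', 'shot']
 blue 436 [0.651 0.161 0.012] (array([650.2, 160.2]), array([88.5, 82.3]), 4.0) (array([653.3, 162.3]), array([78.9, 82.2]), 8.5)
 blue 345 [0.652 0.039 0.012] (array([645.4,  37.7]), array([141.7,  61.9]), 15.4) (array([647.8,  37.8]), array([134.2,  62.2]), 15.5)
 blue 186 [0.518 0.175 0.015] (array([517.5, 173. ]), array([56.7, 51.2]), 14.6) (array([519.4, 176.3]), array([54.3, 54.2]), 33.5)
 blue 434 [0.506 0.069 0.011] (array([506.4,  68.7]), array([53.8, 96. ]), 83.9) (array([509.3,  69.8]), array([52.3, 88.3]), 83.7)
 green 34 [ 0.351 -0.373  0.388] (array([ 351.2, -373.4]), array([32.1,  5.8]), 5.0) 0.3936046274414227
 green 321 [ 0.427 -0.091  0.025] (array([428.4, -90.4]), array([62.9, 61.6]), 62.4) 0.028713527196766148
hex_key (array([659.7, 164.4]), array([108.4, 134.7]), 84.2) 
star_knob (array([ 422.6, -250. ]), array([47.7, 48.3]), 8.6) (array([ 420.8, -248.1]), array([47.6, 46.4]), 45.0)
hood_corner 0.87 305 145 [[ 0.76  -0.017  0.001]] [[ 0.757 -0.018]]
wax_tin 0.91 377 213 [[ 0.518 -0.259  
[... 1084 characters left out ...]
6]), array([36.6, 56.5]), 36.5)
hex_key (array([ 519.6, -137.9]), array([15.5, 80.3]), 68.1) 
star_knob (array([ 418.4, -237.8]), array([44.9, 70.4]), 11.0) (array([ 416.5, -245.7]), array([45.4, 47. ]), 55.2)
tape_measure (array([344.9, 264.4]), array([ 57.4, 125.7]), 17.8) (array([340.7, 277.4]), array([40.3, 66.9]), 31.0)
hood_corner 0.75 220 177 [[ 0.626 -0.056  0.162]] [[ 0.735 -0.363]]
wax_tin 0.69 319 195 [[ 0.317 -0.261  0.019]] [[ 0.319 -0.286]]
key_nest 0.75 205 235 [[0.645 0.071 0.016]] [[0.652 0.055]]
knob_nest 0.82 236 261 [[0.515 0.173 0.009]] [[0.516 0.168]]
tin_nest 0.72 192 257 [[0.649 0.179 0.008]] [[0.651 0.175]]
tape_nest 0.59 249 241 [[0.502 0.066 0.009]] [[0.504 0.061]]
```

Call:
play_rows(targets=[{"grip": 0, "linear": [21.5, -25.5, 5], "delta_rot": [0, 0, -0.7]}, {"grip": 0, "linear": [21.5, -25.5, 5], "delta_rot": [0, 0, -0.7]}, {"grip": 0, "linear": [21.5, -25.5, 5], "delta_rot": [0, 0, -0.7]}, {"grip": 0, "linear": [21.5, -25.5, 5], "delta_rot": [0, 0, -0.7]}, {"grip": 0, "linear": [21.5, -25.5, 5], "delta_rot": [0, 0, -0.7]}, {"grip": 0, "linear": [21.5, -25.5, 5], "delta_rot": [0, 0, -0.7]}, {"grip": 0, "linear": [21.5, -25.5, 5], "delta_rot": [0, 0, -0.7]}, {"grip": 0, "linear": [21.5, -25.5, 5], "delta_rot": [0, 0, -0.7]}, {"grip": 0, "linear": [21.5, -25.5, 5], "delta_rot": [0, 0, -0.7]}, {"grip": 0, "linear": [21.5, -25.5, 5], "delta_rot": [0, 0, -0.7]}])

```text
time: 3.0
ee_pos: [0.3441, 0.28, 0.2811]
tcp_rot: [-180.0, -0.0, 126.3]
wrist_force: [0.3, 0.4, -0.4]
opening: 0.0853
grasp_force: 0.0
```

Run:
```python
from h import *
o=bot.get_obs(); print(o["time"],o["ee_pos"],o["tcp_rot"],o["q"].round(1))
p=bot.camera("wrist"); save(p,"w1.png"); print(p["fov_y"],p["cx"],p["cy"],np.linalg.inv(p["world_to_cam"]).round(3).tolist())
P,u,v=pts(p); T=P[(P[:,2]>.052)&(P[:,2]<.075)]; print("top",rect(T),np.percentile(T[:,2],[10,50,90]))
H=hsv(p)
for b in blobs((H[...,0]>20)&(H[...,0]<30)&(H[...,1]>150)&(H[...,2]>80),100):
    Q,_,_=pts(p,b); print("y",np.median(Q,0),rect(Q))
for d in bot.trace(p,"tape_measure")[:2]:
    Q,_,_=pts(p,d["pixels"]); Q=Q[(Q[:,2]>.056)&(Q[:,2]<.072)]; print(d["conf"],d["box"],rect(Q),np.median(Q,0))
```

```text
3.0 [0.34413605 0.28003107 0.28109379] [-1.79985223e+02 -1.20477702e-02  1.26299315e+02] [ 39.1  -8.    3.  101.    0.   92.8]
69.42827145184275 284.14121218746754 211.44608309568568 [[0.805, -0.57, -0.161, 0.303], [0.593, 0.775, 0.218, 0.336], [0.0, -0.271, 0.963, 0.424], [0.0, 0.0, 0.0, 1.0]]
top (array([342.7, 275.9]), array([37.3, 61.7]), 32.9) [0.05660707 0.06118569 0.06423311]
y [ 0.25607958  0.46904429 -0.03386774] (array([255.9, 469.2]), array([90.3,  2.3]), 1.5)
y [0.33812601 0.28292006 0.06081037] (array([345.8, 270.3]), array([36., 79.]), 32.1)
y [0.80669463 0.17564364 0.03639966] (array([619.1, 242.3]), array([ 32.4, 456.1]), 69.4)
0.63 [266.4, 157.3, 297.4, 211.1] (array([343. , 275.8]), array([37. , 57.8]), 33.4) [0.3424631  0.27677307 0.06132633]
```

View pics/w1.png

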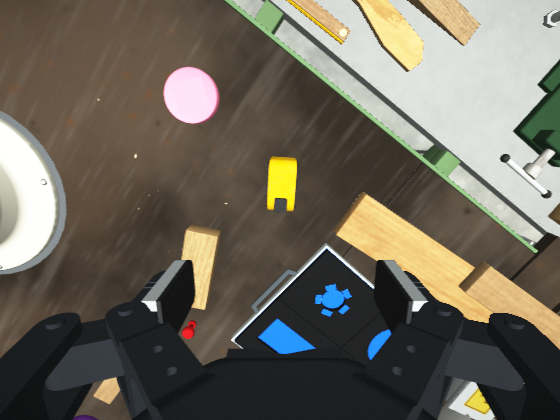

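Call:
play_rows(targets=[{"grip": 0, "linear": [-0.1, -0.4, -5], "delta_rot": [0, 0, -0.058]}, {"grip": 0, "linear": [-0.1, -0.4, -10], "delta_rot": [0, 0, -0.058]}, {"grip": 0, "linear": [-0.1, -0.4, -15], "delta_rot": [0, 0, -0.058]}, {"grip": 0, "linear": [-0.1, -0.4, -18], "delta_rot": [0, 0, -0.058]}, {"grip": 0, "linear": [-0.1, -0.4, -22], "delta_rot": [0, 0, -0.058]}, {"grip": 0, "linear": [-0.1, -0.4, -25], "delta_rot": [0, 0, -0.058]}, {"grip": 0, "linear": [-0.1, -0.4, -25.9], "delta_rot": [0, 0, -0.058]}, {"grip": 0, "linear": [-0.1, -0.4, -25.9], "delta_rot": [0, 0, -0.058]}, {"grip": 255, "linear": [-0.1, -0.4, -25.9], "delta_rot": [0, 0, -0.058]}, {"grip": 255, "linear": [-0.1, -0.4, -25.9], "delta_rot": [0, 0, -0.058]}], force=40)

```text
time: 4.1
ee_pos: [0.3444, 0.2764, 0.0241]
tcp_rot: [179.9, -0.0, 123.0]
wrist_force: [0.2, -0.6, 0.7]
opening: 0.0594
grasp_force: 0.0
```

Call:
play_rows(targets=[{"grip": 255, "linear": [0, 0, 0], "delta_rot": [0, 0, 0]}, {"grip": 255, "linear": [0, 0, 0], "delta_rot": [0, 0, 0]}, {"grip": 255, "linear": [0, 0, 0], "delta_rot": [0, 0, 0]}, {"grip": 255, "linear": [0, 0, 0], "delta_rot": [0, 0, 0]}, {"grip": 255, "linear": [0, 0, 0], "delta_rot": [0, 0, 0]}, {"grip": 255, "linear": [0, 0, 0], "delta_rot": [0, 0, 0]}, {"grip": 255, "linear": [0, 0, 3], "delta_rot": [0, 0, 0]}, {"grip": 255, "linear": [0, 0, 8], "delta_rot": [0, 0, 0]}])

```text
time: 4.9
ee_pos: [0.3419, 0.2741, 0.1004]
tcp_rot: [-179.7, 0.0, 122.9]
wrist_force: [1.4, 0.8, -1.8]
opening: 0.0335
grasp_force: 40.8
```

Call:
play_rows(targets=[{"grip": 255, "linear": [3, -1.5, 5], "delta_rot": [0, 0, 0.12]}, {"grip": 255, "linear": [6, -3, 9], "delta_rot": [0, 0, 0.25]}, {"grip": 255, "linear": [10, -5, 12], "delta_rot": [0, 0, 0.38]}, {"grip": 255, "linear": [14, -7, 15], "delta_rot": [0, 0, 0.5]}, {"grip": 255, "linear": [18, -9, 17], "delta_rot": [0, 0, 0.62]}, {"grip": 255, "linear": [22, -11, 17], "delta_rot": [0, 0, 0.74]}, {"grip": 255, "linear": [26, -13, 17], "delta_rot": [0, 0, 0.85]}, {"grip": 255, "linear": [30, -15, 17], "delta_rot": [0, 0, 0.89]}, {"grip": 255, "linear": [31.8, -16.4, 17], "delta_rot": [0, 0, 0.89]}, {"grip": 255, "linear": [31.8, -16.4, 17], "delta_rot": [0, 0, 0.89]}])

```text
time: 5.9
ee_pos: [0.6637, 0.109, 0.2695]
tcp_rot: [-179.9, -0.2, 173.8]
wrist_force: [-0.4, 0.2, -2.6]
opening: 0.0335
grasp_force: 40.8
```

Run:
```python
from h import *
o=bot.get_obs(); print(o["time"],o["ee_pos"],o["tcp_rot"],o["q"].round(1),o["grasp_force"])
p=bot.camera("wrist"); save(p,"w2.png")
H=hsv(p)
for b in blobs((H[...,0]>100)&(H[...,0]<118)&(H[...,1]>150)&(H[...,2]>100),100):
    P,_,_=pts(p,b); m=np.median(P[:,2]); print(" blue",b.sum(),np.median(P,0).round(4),rect(onplane(p,b,m)),onplane(p,b,m).mean(0).round(4))
```

```text
5.9 [0.66374627 0.10904254 0.26948578] [-1.79923588e+02 -1.64998396e-01  1.73761920e+02] [  9.3  25.2  38.9 104.   -0.   15.6] 40.79702764749527
 blue 3420 [0.503  0.0677 0.009 ] (array([505. ,  67.7]), array([51. , 87.8]), 84.2) [0.5036 0.0678]
 blue 125 [0.5108 0.1808 0.0103] (array([512.5, 174.7]), array([39.6, 32.2]), 39.9) [0.5108 0.177 ]
 blue 2054 [0.6402 0.0359 0.009 ] (array([638. ,  53.8]), array([ 64.8, 128. ]), 84.5) [0.6399 0.0364]
 blue 723 [0.6723 0.1454 0.0092] (array([650.2, 159.7]), array([82.5, 78.9]), 81.2) [0.667  0.1498]
```

View pics/w2.png

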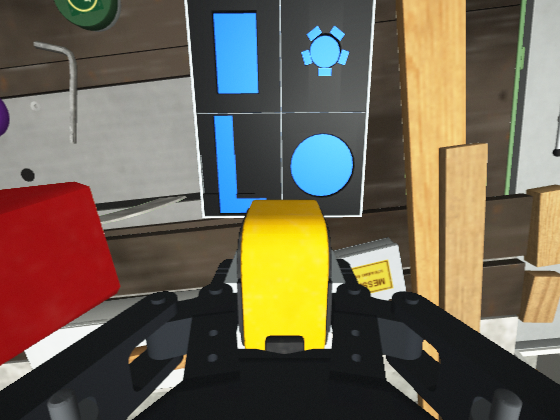

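Run:
```python
from h import *
o=bot.get_obs(); print(o["time"],o["ee_pos"])
p=bot.camera("wrist"); H=hsv(p)
P,u,v=pts(p); e=o["ee_pos"]; m=(abs(P[:,0]-e[0])<.07)&(abs(P[:,1]-e[1])<.025)&(P[:,2]>e[2]-.05)&(P[:,2]<e[2]+.06)
Q=P[m]-e; a=np.radians(173.8); X=Q[:,0]*np.cos(a)+Q[:,1]*np.sin(a); Y=Q[:,0]*np.sin(a)-Q[:,1]*np.cos(a)
print("toolx range",np.percentile(X,[1,50,99]),"closing",np.percentile(Y,[1,99]))
for lo in np.arange(-.03,.06,.01):
    s=(Q[:,2]>lo)&(Q[:,2]<lo+.01)
    if s.sum()>20: print(round(lo,3),s.sum(),np.percentile(X[s],[2,98]).round(4),np.percentile(Y[s],[2,98]).round(4))
```

```text
5.95 [0.66248815 0.11025759 0.27034419]
toolx range [-0.01779547  0.01241994  0.03364678] closing [-0.02519654  0.02279697]
-0.01 207 [0.0296 0.0339] [-0.0173  0.0161]
0.0 441 [0.0114 0.0339] [-0.0225  0.0185]
0.01 618 [0.0074 0.0336] [-0.0253  0.0231]
0.02 1450 [0.0077 0.0333] [-0.0249  0.0225]
0.03 10938 [-0.017   0.0295] [-0.018   0.0188]
0.04 1191 [-0.0172  0.0142] [-0.0259  0.0231]
0.05 724 [0.0117 0.0132] [-0.0262  0.0234]
```

Call:
play_rows(targets=[{"grip": 255, "linear": [-5, -1.4, -2], "delta_rot": [0, 0, 0]}, {"grip": 255, "linear": [-9.5, -2.5, -4], "delta_rot": [0, 0, 0]}, {"grip": 255, "linear": [-13, -3.6, -7], "delta_rot": [0, 0, 0]}, {"grip": 255, "linear": [-16, -4.2, -10], "delta_rot": [0, 0, 0]}, {"grip": 255, "linear": [-16, -4.2, -14], "delta_rot": [0, 0, 0]}, {"grip": 255, "linear": [-16, -4.2, -18], "delta_rot": [0, 0, 0]}, {"grip": 255, "linear": [-16, -4.2, -21], "delta_rot": [0, 0, 0]}, {"grip": 255, "linear": [-16, -4.2, -22.2], "delta_rot": [0, 0, 0]}, {"grip": 255, "linear": [-16, -4.2, -22.2], "delta_rot": [0, 0, 0]}, {"grip": 255, "linear": [-16, -4.2, -22.2], "delta_rot": [0, 0, 0]}])

```text
time: 7.0
ee_pos: [0.5021, 0.0699, 0.052]
tcp_rot: [180.0, 0.1, 174.0]
wrist_force: [-0.4, 0.3, -1.9]
opening: 0.0336
grasp_force: 40.8
```

Call:
play_rows(targets=[{"grip": 255, "linear": [0, 0, -0.6], "delta_rot": [0, 0, 0]}, {"grip": 255, "linear": [0, 0, -1.1], "delta_rot": [0, 0, 0]}, {"grip": 255, "linear": [0, 0, -1.5], "delta_rot": [0, 0, 0]}, {"grip": 255, "linear": [0, 0, -1.6], "delta_rot": [0, 0, 0]}, {"grip": 255, "linear": [0, 0, -1.6], "delta_rot": [0, 0, 0]}])

```text
time: 7.5
ee_pos: [0.5014, 0.0695, 0.034]
tcp_rot: [-180.0, -0.0, 173.9]
wrist_force: [0.6, -0.5, -2.7]
opening: 0.0335
grasp_force: 40.8
```

Call:
play_rows(targets=[{"grip": 255, "linear": [0, 0, -0.2], "delta_rot": [0, 0, 0]}, {"grip": 255, "linear": [0, 0, -0.2], "delta_rot": [0, 0, 0]}, {"grip": 255, "linear": [0, 0, -0.2], "delta_rot": [0, 0, 0]}])

```text
time: 7.8
ee_pos: [0.5018, 0.0695, 0.0325]
tcp_rot: [180.0, 0.0, 173.9]
wrist_force: [0.8, -0.2, -0.5]
opening: 0.0334
grasp_force: 40.9
```

Call:
play_rows(targets=[{"grip": 0, "linear": [0, 0, 0], "delta_rot": [0, 0, 0]}, {"grip": 0, "linear": [0, 0, 0], "delta_rot": [0, 0, 0]}, {"grip": 0, "linear": [0, 0, 0], "delta_rot": [0, 0, 0]}, {"grip": 0, "linear": [0, 0, 0], "delta_rot": [0, 0, 0]}, {"grip": 0, "linear": [0, 0, 1], "delta_rot": [0, 0, 0]}, {"grip": 0, "linear": [0, 0, 5], "delta_rot": [0, 0, 0]}, {"grip": 0, "linear": [0, 0, 10], "delta_rot": [0, 0, 0]}, {"grip": 0, "linear": [0, 0, 15], "delta_rot": [0, 0, 0]}, {"grip": 0, "linear": [0, 0, 19], "delta_rot": [0, 0, 0]}, {"grip": 0, "linear": [0, 0, 20], "delta_rot": [0, 0, 0]}])

```text
time: 8.8
ee_pos: [0.5027, 0.0697, 0.2381]
tcp_rot: [179.9, 0.4, 173.9]
wrist_force: [0.8, 1.0, 0.3]
opening: 0.0855
grasp_force: 0.0
```

Run:
```python
from h import *
o=bot.get_obs(); print(o["time"],o["ee_pos"],o["tcp_rot"],o["q"].round(1),o["opening"])
p=bot.camera("wrist"); save(p,"w3.png"); H=hsv(p)
P,u,v=pts(p); s=(abs(P[:,0]-.505)<.06)&(abs(P[:,1]-.068)<.04)&(P[:,2]>.05)&(P[:,2]<.085); print("tape top",rect(P[s]),np.percentile(P[s][:,2],[5,50,95]))
p=bot.camera("side"); P,u,v=pts(p); s=(abs(P[:,0]-.505)<.06)&(abs(P[:,1]-.068)<.04)&(P[:,2]>.05)&(P[:,2]<.085); print("tape top",rect(P[s]),np.percentile(P[s][:,2],[5,50,95]));
```

```text
8.8 [0.50267801 0.06967344 0.23812224] [179.89974713   0.40970918 173.93949144] [ 7.9 -1.1  4.6 95.3 -0.  14. ] 0.08545086865537763
tape top (array([500.7,  69.9]), array([37.3, 64.6]), 83.9) [0.05959922 0.07012306 0.07430713]
tape top (array([500.8,  73.3]), array([38.1, 66.6]), 84.1) [0.05128524 0.06638835 0.07374631]
```

View pics/w3.png

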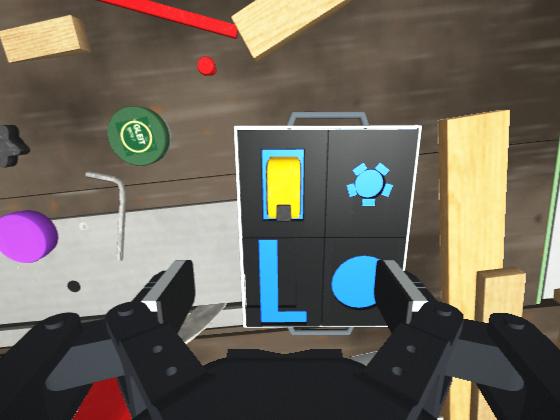

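Run:
```python
from h import *
p=bot.camera("wrist"); H=hsv(p)
for t,z in [("hex_key",.006),("star_knob",.027),("wax_tin",.024)]:
    for d in bot.trace(p,t)[:2]:
        m=d["pixels"]; Q=onplane(p,m,z); P,_,_=pts(p,m); print(t,round(d["conf"],2),np.round(d["box"]),rect(Q),Q.mean(0).round(4),np.median(P,0).round(4))
        if t=="hex_key":
            np.save("hex.npy",Q); im=p["color"].copy(); im[m]=[255,0,0]
            cv2.imwrite("pics/hx.png",cv2.resize(np.hstack([p["color"][150:280,60:200],im[150:280,60:200]])[:,:,::-1],None,fx=2.8,fy=2.8))
for b in blobs((H[...,0]>45)&(H[...,0]<90)&(H[...,1]>60),300):
    P,_,_=pts(p,b); z=np.median(P[:,2]); print("green",np.median(P,0).round(4),rect(onplane(p,b,z)))
for b in blobs((H[...,0]>100)&(H[...,0]<118)&(H[...,1]>150)&(H[...,2]>100),100):
    P,_,_=pts(p,b); m=np.median(P[:,2]); print(" blue",b.sum(),m,rect(onplane(p,b,m)),onplane(p,b,m).mean(0).round(4))
```

```text
hex_key 0.78 [ 80. 174. 126. 261.] (array([ 522.2, -147. ]), array([119.5,  40.2]), 4.8) [ 0.5126 -0.1473] [ 0.511  -0.1462  0.0065]
star_knob 0.66 [  1. 126.  29. 170.] (array([ 427.7, -229.7]), array([30.7, 50.8]), 69.5) [ 0.4244 -0.2331] [ 0.4253 -0.2349  0.0253]
wax_tin 0.65 [108. 107. 173. 168.] (array([429.1, -87.4]), array([71.3, 64.8]), 84.0) [ 0.4286 -0.0879] [ 0.4285 -0.0882  0.0237]
wax_tin 0.57 [  2. 211.  60. 263.] (array([ 535.3, -253.1]), array([67.4, 74.4]), 69.5) [ 0.533 -0.255] [ 0.5338 -0.2568  0.0232]
green [ 0.4273 -0.0869  0.0237] (array([428.9, -89.5]), array([70.2, 64.9]), 84.0)
green [ 0.4298 -0.093   0.0238] (array([428.8, -92. ]), array([29.5, 29.6]), 35.1)
green [ 6.124e-01  4.134e-01 -3.000e-04] (array([612.7, 413.7]), array([210.3,   6.4]), 0.1)
 blue 105 0.014493204676350402 (array([501.2,  44. ]), array([ 7. , 86.5]), 80.6) [0.4981 0.0443]
 blue 244 0.009367114761646922 (array([639.9,  54.5]), array([ 66. , 124.2]), 84.2) [0.6653 0.0364]
 blue 131 0.009053103631650683 (array([632.4,  57.7]), array([ 30.8, 109.2]), 86.9) [0.639  0.0485]
 blue 103 0.0133989243824498 (array([644. , 139.1]), array([38.9, 78.3]), 80.1) [0.6441 0.1331]
```

View pics/hx.png

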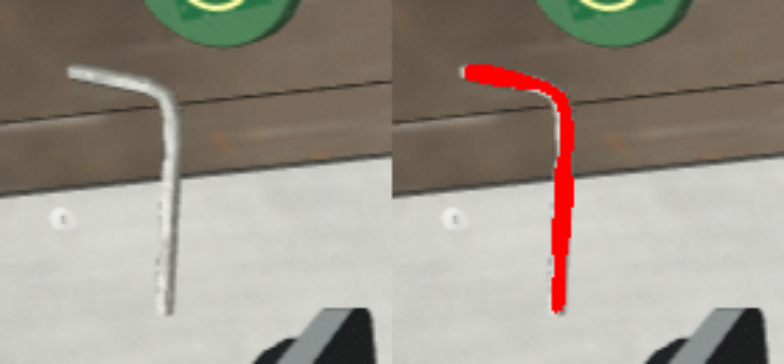

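Run:
```python
from h import *
p=bot.camera("wrist")
for c,r in [(119.3,261.8),(122,200),(119,182),(85,175)]:
    f=K(p);M=np.linalg.inv(p["world_to_cam"]);d=M[:3,:3]@[(c-p["cx"])/f,-(r-p["cy"])/f,-1];o=M[:3,3];print((o+d*((.0035-o[2])/d[2])).round(4))
s=bot.camera("scene"); save(s,"sc_r.png",[400,230,560,350],4)
P,u,v=pts(s)
b=(u>425)&(u<470)&(v>265)&(v<300); print(np.median(P[b],0),P[b].min(0),P[b].max(0))
```

```text
[ 0.5812 -0.159   0.0035]
[ 0.499  -0.1345  0.0035]
[ 0.4762 -0.1325  0.0035]
[ 0.4634 -0.1718  0.0035]
[ 0.29514317 -0.41534149  0.01773831] [ 0.11691463 -0.47599583 -0.00656498] [ 0.39193252 -0.37024548  0.40895096]
```

View pics/sc_r.png

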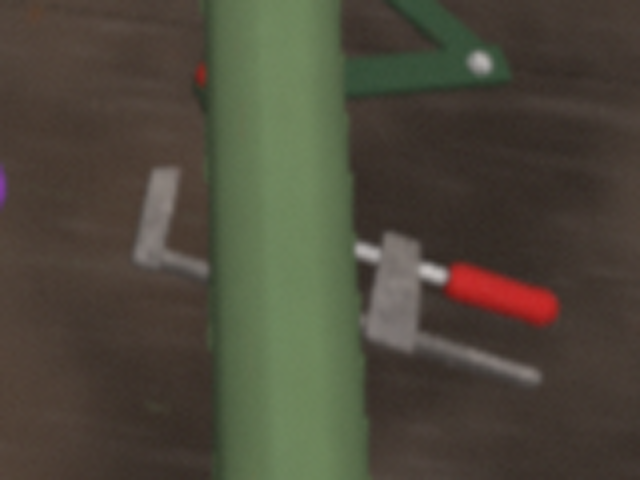

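Call:
play_rows(targets=[{"grip": 110, "linear": [0, -4, 0], "delta_rot": [0, 0, 0]}, {"grip": 110, "linear": [0, -8, -0.5], "delta_rot": [0, 0, -0.05]}, {"grip": 110, "linear": [0.5, -12, -2], "delta_rot": [0, 0, -0.1]}, {"grip": 110, "linear": [1, -16, -4], "delta_rot": [0, 0, -0.17]}, {"grip": 110, "linear": [1.3, -20, -6], "delta_rot": [0, 0, -0.17]}, {"grip": 110, "linear": [1.3, -21.4, -8], "delta_rot": [0, 0, -0.17]}, {"grip": 110, "linear": [1.3, -21.4, -8], "delta_rot": [0, 0, -0.17]}, {"grip": 110, "linear": [1.3, -21.4, -8], "delta_rot": [0, 0, -0.17]}])

```text
time: 10.0
ee_pos: [0.514, -0.1443, 0.1518]
tcp_rot: [180.0, -0.1, 164.2]
wrist_force: [-0.0, -0.5, 1.3]
opening: 0.0484
grasp_force: 0.0
```

Run:
```python
from h import *
o=bot.get_obs(); print(o["time"],o["ee_pos"],o["tcp_rot"],o["q"].round(1),o["opening"])
p=bot.camera("wrist"); save(p,"w4.png")
for d in bot.trace(p,"hex_key")[:2]:
    m=d["pixels"]; Q=onplane(p,m,.007); print(round(d["conf"],2),np.round(d["box"]),rect(Q))
    np.save("hex.npy",Q)
```

```text
10.0 [ 0.51401445 -0.14426689  0.1518089 ] [ 1.79986098e+02 -9.75005801e-02  1.64154531e+02] [-15.7   2.   -1.9  86.3   0.    0.2] 0.04841679893542413
0.64 [239. 157. 293. 267.] (array([ 522.6, -148.3]), array([122.9,  42.1]), 3.6)
```

View pics/w4.png

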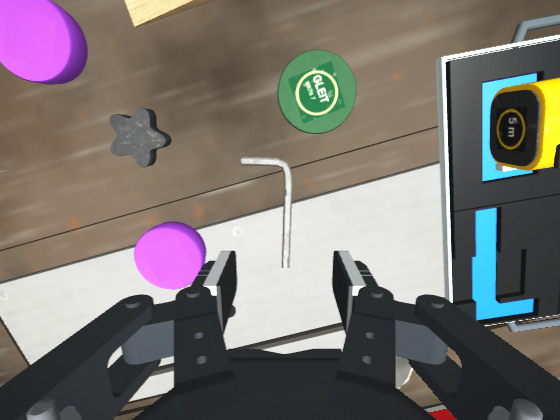

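```bash
cat >> h.py <<'E'
from scipy.optimize import least_squares
from scipy.spatial import cKDTree
def fitL(Q,x0):
    L=np.r_[np.c_[np.full(56,-.02),np.linspace(-.055,.055,56)],np.c_[np.linspace(-.02,.023,22),np.full(22,-.053)]]
    T=cKDTree(Q)
    def f(s):
        c,n=np.cos(s[2]),np.sin(s[2]); W=L@np.array([[c,n],[-n,c]])+s[:2]
        return np.r_[T.query(W)[0]*np.sqrt(len(Q)/78),cKDTree(W).query(Q)[0]]
    r=least_squares(f,x0,diff_step=1e-3,x_scale=[.01,.01,.1],loss="soft_l1",f_scale=.003); return r.x,np.sqrt(np.mean(r.fun**2))
E
python3 - <<'E'
from h import *
Q=np.load("hex.npy")
for a in (-100,-106,-112):
    s,e=fitL(Q,[.52,-.16,np.radians(a)]); c,n=np.cos(s[2]),np.sin(s[2]); g=s[:2]+np.array([[c,-n],[n,c]])@[-.02,-.01]
    print(s[:2].round(4),np.degrees(s[2]).round(1),e.round(4),"pinch",g.round(4))
E
```

```text
[ 0.5245 -0.1649] -107.1 0.0025 pinch [ 0.5208 -0.1429]
[ 0.5244 -0.1649] -107.1 0.0025 pinch [ 0.5208 -0.1429]
[ 0.5245 -0.1649] -107.1 0.0025 pinch [ 0.5208 -0.1429]
```

Call:
play_rows(targets=[{"grip": 110, "linear": [0.6, 0.1, -4], "delta_rot": [0, 0, -0.022]}, {"grip": 110, "linear": [0.6, 0.1, -8], "delta_rot": [0, 0, -0.022]}, {"grip": 110, "linear": [0.6, 0.1, -11], "delta_rot": [0, 0, -0.022]}, {"grip": 110, "linear": [0.6, 0.1, -13.5], "delta_rot": [0, 0, -0.022]}, {"grip": 110, "linear": [0.6, 0.1, -14.5], "delta_rot": [0, 0, -0.022]}, {"grip": 110, "linear": [0.6, 0.1, -14.8], "delta_rot": [0, 0, -0.022]}, {"grip": 110, "linear": [0.6, 0.1, -14.8], "delta_rot": [0, 0, -0.022]}, {"grip": 110, "linear": [0.6, 0.1, -14.8], "delta_rot": [0, 0, -0.022]}])

```text
time: 10.9
ee_pos: [0.5216, -0.1436, 0.006]
tcp_rot: [180.0, 0.1, 163.0]
wrist_force: [-0.5, 1.0, -0.4]
opening: 0.0488
grasp_force: 0.0
```

Call:
play_rows(targets=[{"grip": 255, "linear": [0, 0, 0], "delta_rot": [0, 0, 0]}, {"grip": 255, "linear": [0, 0, 0], "delta_rot": [0, 0, 0]}, {"grip": 255, "linear": [0, 0, 0], "delta_rot": [0, 0, 0]}, {"grip": 255, "linear": [0, 0, 0], "delta_rot": [0, 0, 0]}, {"grip": 255, "linear": [0, 0, 0], "delta_rot": [0, 0, 0]}, {"grip": 255, "linear": [0, 0, 0], "delta_rot": [0, 0, 0]}])

```text
time: 11.5
ee_pos: [0.5208, -0.1436, 0.0047]
tcp_rot: [-180.0, 0.0, 162.9]
wrist_force: [-0.2, 0.4, 4.7]
opening: 0.0053
grasp_force: 36.2
```

Call:
play_rows(targets=[{"grip": 255, "linear": [0, 0, 1.5], "delta_rot": [0, 0, 0]}, {"grip": 255, "linear": [0, 0, 4], "delta_rot": [0, 0, 0]}, {"grip": 255, "linear": [0, 0, 8], "delta_rot": [0, 0, 0]}, {"grip": 255, "linear": [0, 0, 10], "delta_rot": [0, 0, 0]}, {"grip": 255, "linear": [0, 0, 10], "delta_rot": [0, 0, 0]}])

```text
time: 12.0
ee_pos: [0.5221, -0.1439, 0.1085]
tcp_rot: [180.0, 0.3, 162.9]
wrist_force: [0.3, 0.1, -0.9]
opening: 0.0054
grasp_force: 35.2
```

Run:
```python
from h import *
o=bot.get_obs(); print(o["time"],o["ee_pos"],o["tcp_rot"],o["opening"],o["grasp_force"])
p=bot.camera("wrist"); save(p,"w5.png",[150,100,430,310],2.8)
for d in bot.trace(p,"hex_key")[:2]:
    m=d["pixels"]; P,_,_=pts(p,m); print(round(d["conf"],2),np.round(d["box"]),np.percentile(P,[3,50,97],0).round(4).tolist())
```

```text
12.0 [ 0.52207295 -0.14386815  0.10851375] [179.98582065   0.31081209 162.93729661] 0.005384673016731672 35.17607768531889
0.56 [188. 175. 295. 353.] [[0.4673, -0.1692, 0.1069], [0.4933, -0.146, 0.1102], [0.5674, -0.1317, 0.1118]]
```

View pics/w5.png

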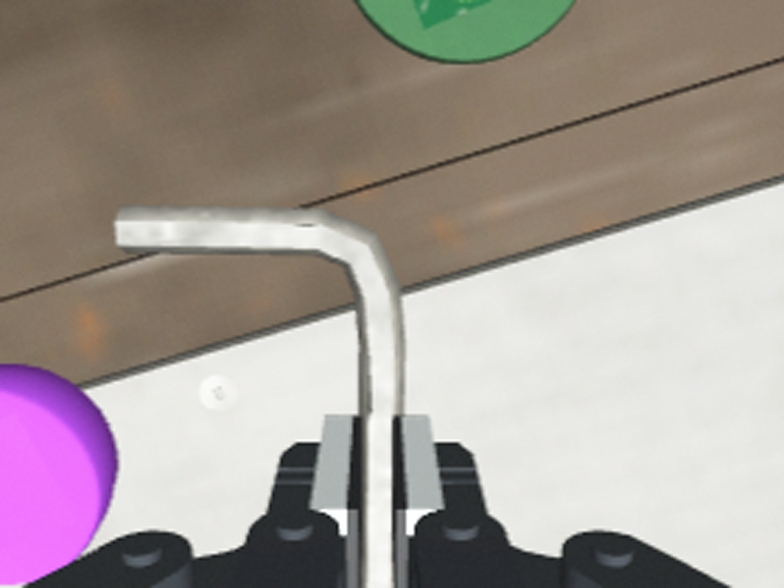

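Run:
```python
from h import *
o=bot.get_obs();e=o["ee_pos"];print(e)
p=bot.camera("wrist")
for d in bot.trace(p,"hex_key")[:1]:
    P,_,_=pts(p,d["pixels"]); z=np.median(P[:,2]); Q=P[abs(P[:,2]-z)<.006]
    s,err=fitL(Q[:,:2],[.5245,-.165,np.radians(-107)]); c,n=np.cos(s[2]),np.sin(s[2])
    own=np.array([[c,n],[-n,c]])@(e[:2]-s[:2]); print(s,np.degrees(s[2]),err,"tcp in key",own)
    k=np.r_[s,]; 
    yaw=np.radians(84.3); R=np.array([[np.cos(yaw),-np.sin(yaw)],[np.sin(yaw),np.cos(yaw)]])
    t=np.array([.638,.0538])+R@own; print("tcp target",t,"turn",84.3-np.degrees(s[2]),"delta cm",(t-e[:2])*100)
```

```text
[ 0.52061356 -0.14347314  0.10466226]
[ 0.52347545 -0.16493627 -1.87341382] -107.33870492969535 0.0030041429321978406 tcp in key [-0.01963494 -0.00912829]
tcp target [0.64513302 0.03335552] turn 191.63870492969534 delta cm [12.45194646 17.68286589]
```

Run:
```python
from h import *
for n in("scene","side"):
    p=bot.camera(n);H=hsv(p);m=((H[...,0]<8)|(H[...,0]>172))&(H[...,1]>150)
    for b in blobs(m,200):
        P,_,_=pts(p,b); print(n,np.percentile(P,[1,50,99],0).round(3).tolist())
```

```text
scene [[0.62, -0.411, 0.161], [0.63, -0.295, 0.262], [0.716, -0.198, 0.307]]
scene [[0.289, -0.701, -0.001], [0.301, -0.658, 0.022], [0.318, -0.628, 0.03]]
side [[0.619, -0.361, 0.161], [0.647, -0.105, 0.245], [0.722, -0.053, 0.337]]
```

Call:
play_rows(targets=[{"grip": 255, "linear": [-1, 3, 2], "delta_rot": [0, 0, 0.14]}, {"grip": 255, "linear": [-2, 6, 4], "delta_rot": [0, 0, 0.28]}, {"grip": 255, "linear": [-2, 9, 6], "delta_rot": [0, 0, 0.42]}, {"grip": 255, "linear": [-2, 12, 8], "delta_rot": [0, 0, 0.56]}, {"grip": 255, "linear": [-2, 15, 8], "delta_rot": [0, 0, 0.7]}, {"grip": 255, "linear": [-2, 17, 8], "delta_rot": [0, 0, 0.84]}, {"grip": 255, "linear": [-2, 17, 8], "delta_rot": [0, 0, 0.98]}, {"grip": 255, "linear": [-2, 17, 8], "delta_rot": [0, 0, 1.12]}, {"grip": 255, "linear": [-2, 17, 8], "delta_rot": [0, 0, 1.26]}, {"grip": 255, "linear": [-2, 17, 8], "delta_rot": [0, 0, 1.4]}])

```text
time: 13.3
ee_pos: [0.5002, 0.0266, 0.1834]
tcp_rot: [179.9, -0.0, -116.5]
wrist_force: [-0.6, -0.0, -0.8]
opening: 0.0055
grasp_force: 35.2
```

Call:
play_rows(targets=[{"grip": 255, "linear": [0, 0, 0], "delta_rot": [0, 0, 0.14]}, {"grip": 255, "linear": [0, 0, 0], "delta_rot": [0, 0, 0.28]}, {"grip": 255, "linear": [0, 0, 0], "delta_rot": [0, 0, 0.42]}, {"grip": 255, "linear": [2, 0, 0], "delta_rot": [0, 0, 0.56]}, {"grip": 255, "linear": [4, 0, 0], "delta_rot": [0, 0, 0.7]}, {"grip": 255, "linear": [6, 0, 0], "delta_rot": [0, 0, 0.84]}, {"grip": 255, "linear": [8, 0, 0], "delta_rot": [0, 0, 0.98]}, {"grip": 255, "linear": [10, 0, 0], "delta_rot": [0, 0, 1.12]}, {"grip": 255, "linear": [12, 0.3, 0], "delta_rot": [0, 0, 1.26]}, {"grip": 255, "linear": [13, 0.6, 0], "delta_rot": [0, 0, 1.4]}])

```text
time: 14.3
ee_pos: [0.6314, 0.0325, 0.1826]
tcp_rot: [179.9, 0.1, -36.3]
wrist_force: [0.1, 0.9, -0.8]
opening: 0.005
grasp_force: 35.3
```

Call:
play_rows(targets=[{"grip": 255, "linear": [1, 0, -2], "delta_rot": [0, 0, 0.13]}, {"grip": 255, "linear": [1.5, 0, -5], "delta_rot": [0, 0, 0.27]}, {"grip": 255, "linear": [1.5, 0, -8], "delta_rot": [0, 0, 0.41]}, {"grip": 255, "linear": [1.5, 0, -11], "delta_rot": [0, 0, 0.537]}, {"grip": 255, "linear": [1.5, 0, -13], "delta_rot": [0, 0, 0.537]}, {"grip": 255, "linear": [1.5, 0, -13], "delta_rot": [0, 0, 0.537]}, {"grip": 255, "linear": [1.5, 0, -13], "delta_rot": [0, 0, 0.537]}, {"grip": 255, "linear": [1.5, 0, -13], "delta_rot": [0, 0, 0.537]}])

```text
time: 15.1
ee_pos: [0.6463, 0.0325, 0.0558]
tcp_rot: [-180.0, -0.1, -5.9]
wrist_force: [0.8, -0.3, -0.1]
opening: 0.005
grasp_force: 35.3
```

Run:
```python
from h import *
o=bot.get_obs();e=o["ee_pos"];print(o["time"],e,o["tcp_rot"],o["q"].round(1),o["grasp_force"])
p=bot.camera("wrist"); save(p,"w6.png")
H=hsv(p)
for b in blobs((H[...,0]>100)&(H[...,0]<118)&(H[...,1]>150)&(H[...,2]>80),60):
    P,_,_=pts(p,b); m=np.median(P[:,2]); print(" blue",b.sum(),m,rect(onplane(p,b,m)),onplane(p,b,m).mean(0).round(4))
```

```text
15.1 [0.64625639 0.03254825 0.05579597] [-1.79985682e+02 -1.03821737e-01 -5.88760532e+00] [   2.9   18.2    6.1   77.7   -0.  -171.2] 35.291453772224486
 blue 89 0.009103281357214235 (array([702.1,  23.4]), array([53.8,  0. ]), 84.2) [0.7021 0.0234]
 blue 171 0.009558247793621383 (array([655. , 187.7]), array([24.4, 74.1]), 78.5) [0.6555 0.1913]
```

View pics/w6.png

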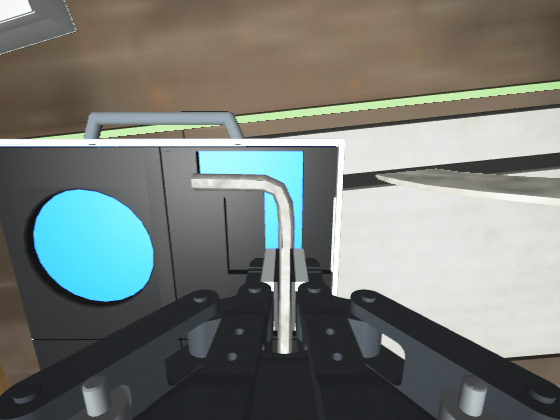

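Run:
```python
from h import *
p=bot.camera("wrist"); H=hsv(p); e=bot.get_obs()["ee_pos"]; print(e)
a=np.radians(84.2); ax=np.array([np.cos(a),np.sin(a)]); ay=np.array([-np.sin(a),np.cos(a)])
m=(H[...,0]>88)&(H[...,0]<120)&(H[...,1]>90)&(H[...,2]>80)
for b in blobs(m,300):
    Q=onplane(p,b,.009); o=np.array([.638,.0538]); d=Q-o; print(b.sum(),"own x",np.percentile(d@ax,[.5,99.5]).round(4),"own y",np.percentile(d@ay,[.5,99.5]).round(4))
d=bot.trace(p,"hex_key")[0]; P,_,_=pts(p,d["pixels"]); z=np.median(P[:,2]); P=P[abs(P[:,2]-z)<.006]
s,err=fitL(P[:,:2],[.64,.053,a]); print(z,s[:2],np.degrees(s[2]),err)
```

```text
[0.6463472  0.03256574 0.05588151]
2371 own x [-0.0318  0.0329] own y [-0.064  -0.0005]
10505 own x [0.0698 0.1463] own y [-0.0389  0.0389]
712 own x [-0.0161 -0.007 ] own y [-0.0376  0.0002]
0.057661181804821715 [0.63816171 0.05331864] 84.49673151083458 0.00307678629214275
```

Call:
play_rows(targets=[{"grip": 255, "linear": [0, 0.05, -1], "delta_rot": [0, 0, 0]}, {"grip": 255, "linear": [0, 0.05, -2], "delta_rot": [0, 0, 0]}, {"grip": 255, "linear": [0, 0.05, -3], "delta_rot": [0, 0, 0]}, {"grip": 255, "linear": [0, 0.05, -3.7], "delta_rot": [0, 0, 0]}, {"grip": 255, "linear": [0, 0.05, -4.1], "delta_rot": [0, 0, 0]}, {"grip": 255, "linear": [0, 0.05, -4.2], "delta_rot": [0, 0, 0]}, {"grip": 255, "linear": [0, 0.05, -4.2], "delta_rot": [0, 0, 0]}])

```text
time: 15.95
ee_pos: [0.6452, 0.033, 0.0137]
tcp_rot: [180.0, -0.0, -5.9]
wrist_force: [-8.4, -1.0, 12.8]
opening: 0.0049
grasp_force: 39.3
```

Call:
play_rows(targets=[{"grip": 180, "linear": [0, 0, 0.1], "delta_rot": [0, 0, 0]}, {"grip": 180, "linear": [0, 0, 0.1], "delta_rot": [0, 0, 0]}, {"grip": 180, "linear": [0, 0, 0.1], "delta_rot": [0, 0, 0]}, {"grip": 180, "linear": [0, 0, 0.1], "delta_rot": [0, 0, 0]}])

```text
time: 16.35
ee_pos: [0.6455, 0.033, 0.0129]
tcp_rot: [180.0, 0.0, -5.9]
wrist_force: [0.3, -0.1, 0.5]
opening: 0.0251
grasp_force: 0.0
```

Call:
play_rows(targets=[{"grip": 180, "linear": [0, 0, 1], "delta_rot": [0, 0, 0]}, {"grip": 180, "linear": [0, 0, 3], "delta_rot": [0, 0, 0]}, {"grip": 180, "linear": [0, 0, 7], "delta_rot": [0, 0, 0]}, {"grip": 180, "linear": [-1, 0, 11], "delta_rot": [0, 0, 0]}, {"grip": 180, "linear": [-4, 0, 15], "delta_rot": [0, 0, 0]}, {"grip": 0, "linear": [-8, 0, 18], "delta_rot": [0, 0, 0]}, {"grip": 0, "linear": [-10, 0, 20], "delta_rot": [0, 0, 0]}, {"grip": 0, "linear": [-10, 0, 20], "delta_rot": [0, 0, 0]}])

```text
time: 17.15
ee_pos: [0.5448, 0.0331, 0.2185]
tcp_rot: [-179.9, -0.4, -5.9]
wrist_force: [-0.0, -0.2, 0.1]
opening: 0.0678
grasp_force: 0.0
```

Run:
```python
from h import *
o=bot.get_obs();e=o["ee_pos"];print(o["time"],e,o["tcp_rot"],o["opening"])
p=bot.camera("wrist"); save(p,"w7.png")
d=bot.trace(p,"hex_key")[0]; P,_,_=pts(p,d["pixels"]); z=np.median(P[:,2])
s,err=fitL(onplane(p,d["pixels"],.014),[.64,.053,np.radians(84)]); print(d["conf"],np.percentile(P[:,2],[5,50,95]),s[:2],np.degrees(s[2]),err)
```

```text
17.15 [0.54482692 0.03309291 0.21854893] [-179.93539882   -0.38168046   -5.86025463] 0.06784384837315668
0.81 [0.00933303 0.01550708 0.01730965] [0.63569127 0.05358375] 84.41325431693275 0.002618112789252492
```

View pics/w7.png

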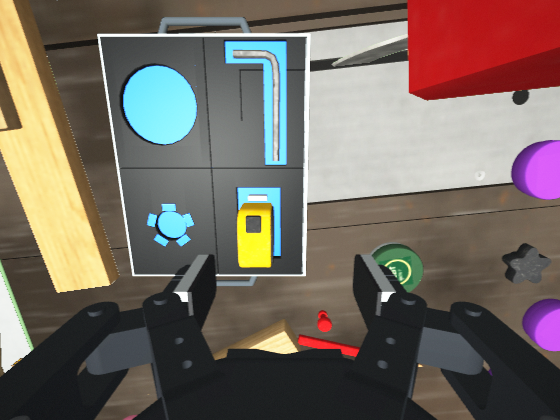

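Call:
play_rows(targets=[{"grip": 0, "linear": [-2, -2, 0], "delta_rot": [0, 0, -0.14]}, {"grip": 0, "linear": [-4, -4, 0], "delta_rot": [0, 0, -0.28]}, {"grip": 0, "linear": [-6, -6, 0], "delta_rot": [0, 0, -0.42]}, {"grip": 0, "linear": [-8, -8, 0], "delta_rot": [0, 0, -0.56]}, {"grip": 0, "linear": [-10, -10, -1], "delta_rot": [0, 0, -0.7]}, {"grip": 0, "linear": [-11.6, -12.3, -2], "delta_rot": [0, 0, -0.84]}, {"grip": 0, "linear": [-11.6, -12.3, -3], "delta_rot": [0, 0, -0.98]}, {"grip": 0, "linear": [-11.6, -12.3, -4], "delta_rot": [0, 0, -1.12]}, {"grip": 0, "linear": [-11.6, -12.3, -5], "delta_rot": [0, 0, -1.26]}, {"grip": 0, "linear": [-11.6, -12.3, -5], "delta_rot": [0, 0, -1.4]}])

```text
time: 18.25
ee_pos: [0.4291, -0.0901, 0.1605]
tcp_rot: [179.8, 0.1, -86.4]
wrist_force: [1.0, 0.2, 0.0]
opening: 0.0851
grasp_force: 0.0
```

Run:
```python
from h import *
o=bot.get_obs();e=o["ee_pos"];print(o["time"],e,o["tcp_rot"],o["opening"],o["q"].round(1))
p=bot.camera("wrist"); save(p,"w8.png"); H=hsv(p)
for t,z in [("wax_tin",.024),("star_knob",.027)]:
    for d in bot.trace(p,t)[:3]:
        m=d["pixels"]; P,_,_=pts(p,m); z=np.median(P[:,2]); T=P[abs(P[:,2]-z)<.004]; print(t,round(d["conf"],2),np.round(d["box"]),"hue",np.median(H[m],0),z.round(4),rect(T),T.mean(0).round(4))
        c,r=cv2.minEnclosingCircle((T[:,:2]*1000).astype(np.float32)); print(c,r)
```

```text
18.25 [ 0.42914808 -0.09007875  0.16053805] [ 1.79766216e+02  6.42886477e-02 -8.64327630e+01] 0.08510321887843664 [ -11.9  -10.9  -13.    88.2   -0.  -105.4]
wax_tin 0.74 [128.   0. 208.  24.] hue [147. 140. 254.] 0.0231 (array([ 533.3, -242.1]), array([55.4, 15.3]), 4.1) [ 0.5327 -0.243   0.0234]
(533.8757934570312, -249.49676513671875) 27.680992126464844
wax_tin 0.67 [250. 163. 321. 233.] hue [ 66.  97. 164.] 0.0239 (array([428.7, -92.2]), array([65.5, 65.2]), 5.7) [ 0.4283 -0.0929  0.0239]
(428.28936767578125, -91.66927337646484) 33.283443450927734
wax_tin 0.61 [483.   0. 560.  63.] hue [146. 145. 253.] 0.0236 (array([ 236.9, -247.1]), array([57. , 43.3]), 2.2) [ 0.2379 -0.2484  0.0237]
(236.55178833007812, -250.46810913085938) 32.168434143066406
star_knob 0.93 [275.   0. 334.  44.] hue [ 60.   4. 113.] 0.0267 (array([ 422. , -241.3]), array([47.3, 28.8]), 3.5) [ 0.4212 -0.2437  0.0268]
(422.0940856933594, -247.43118286132812) 24.802759170532227
```

View pics/w8.png

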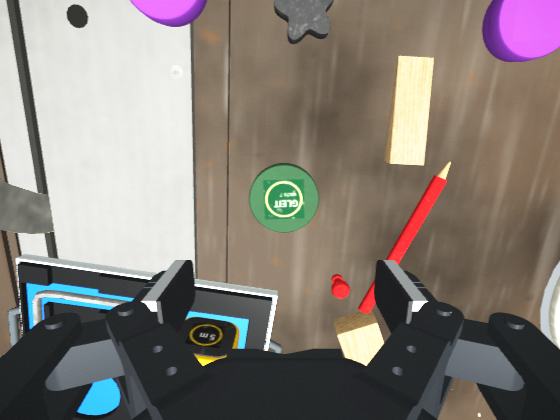

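Call:
play_rows(targets=[{"grip": 0, "linear": [-0.05, -0.15, -4], "delta_rot": [0, 0, 0]}, {"grip": 0, "linear": [-0.05, -0.15, -8], "delta_rot": [0, 0, 0]}, {"grip": 0, "linear": [-0.05, -0.15, -11], "delta_rot": [0, 0, 0]}, {"grip": 0, "linear": [-0.05, -0.15, -14], "delta_rot": [0, 0, 0]}, {"grip": 0, "linear": [-0.05, -0.15, -15.4], "delta_rot": [0, 0, 0]}, {"grip": 0, "linear": [-0.05, -0.15, -15.5], "delta_rot": [0, 0, 0]}, {"grip": 0, "linear": [-0.05, -0.15, -15.5], "delta_rot": [0, 0, 0]}, {"grip": 255, "linear": [-0.05, -0.15, -15.5], "delta_rot": [0, 0, 0]}, {"grip": 255, "linear": [-0.05, -0.15, -15.5], "delta_rot": [0, 0, 0]}, {"grip": 255, "linear": [-0.05, -0.15, -15.5], "delta_rot": [0, 0, 0]}], force=30)

```text
time: 19.4
ee_pos: [0.4301, -0.0917, 0.0101]
tcp_rot: [-179.9, -0.0, -86.1]
wrist_force: [-1.1, 0.2, 6.9]
opening: 0.0632
grasp_force: 32.0
```

Call:
play_rows(targets=[{"grip": 255, "linear": [0, 0, 0], "delta_rot": [0, 0, 0]}, {"grip": 255, "linear": [0, 0, 0], "delta_rot": [0, 0, 0]}, {"grip": 255, "linear": [0, 0, 1], "delta_rot": [0, 0, 0]}, {"grip": 255, "linear": [0, 0, 4], "delta_rot": [0, 0, 0]}, {"grip": 255, "linear": [0, 0, 7], "delta_rot": [0, 0, 0]}, {"grip": 255, "linear": [0, 0, 7], "delta_rot": [0, 0, 0]}])

```text
time: 20.0
ee_pos: [0.4313, -0.092, 0.0833]
tcp_rot: [-179.6, -0.1, -86.1]
wrist_force: [1.1, -0.1, -0.4]
opening: 0.0629
grasp_force: 33.5
```

Run:
```python
from h import *
o=bot.get_obs();e=o["ee_pos"];print(o["time"],e,o["tcp_rot"],o["opening"],o["grasp_force"])
p=bot.camera("wrist"); H=hsv(p)
b=blobs((H[...,0]>45)&(H[...,0]<90)&(H[...,1]>60),500)
for m in b:
    P,_,_=pts(p,m); z=np.median(P[:,2]); T=P[abs(P[:,2]-z)<.005]; print(rect(T),np.percentile(T[:,2],[5,50,95]).round(4),np.linalg.lstsq(np.c_[T[:,:2],np.ones(len(T))],T[:,2],rcond=None)[0].round(3))
```

```text
20.0 [ 0.43133316 -0.09196738  0.08328462] [-1.79613927e+02 -1.09066990e-01 -8.60708650e+01] 0.06290460840875864 33.53792322071968
(array([430.5, -92.1]), array([63.4, 66.7]), 4.6) [0.0958 0.097  0.098 ] [0.004 0.004 0.096]
(array([430.8, -92. ]), array([30.7, 30.8]), 22.6) [0.0962 0.0971 0.098 ] [ 0.005 -0.005  0.095]
```

Run:
```python
from h import *
for n in("side","scene"):
    p=bot.camera(n); P,u,v=pts(p)
    for a,b in((.375,.397),(.466,.488)):
        s=(P[:,0]>a)&(P[:,0]<b)&(abs(P[:,1]+.092)<.04)&(P[:,2]>.04)&(P[:,2]<.14); print(n,a,s.sum(),np.sort(P[s][:,2])[:8].round(3))
    save(p,"tip_"+n+".png",[250,180,320,240],9) if n=="side" else 0
```

```text
side 0.375 60 [0.089 0.092 0.094 0.095 0.095 0.098 0.098 0.099]
side 0.466 38 [0.096 0.098 0.099 0.102 0.104 0.104 0.106 0.108]
scene 0.375 10 [0.088 0.089 0.091 0.094 0.094 0.1   0.1   0.101]
scene 0.466 0 []
```

View pics/tip_side.png

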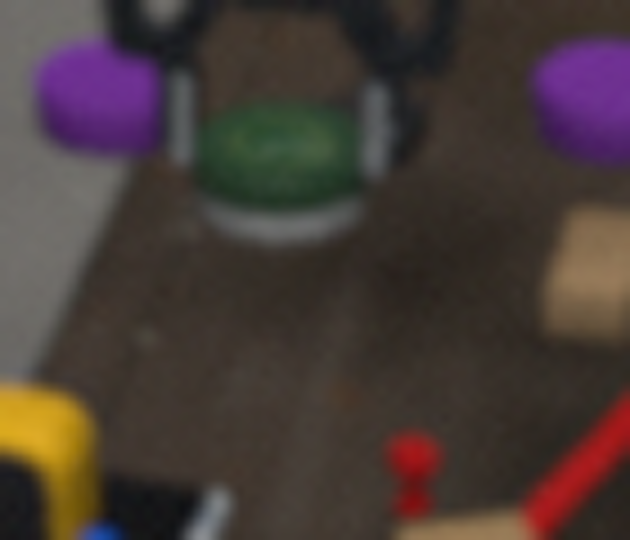

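Call:
play_rows(targets=[{"grip": 255, "linear": [0, 2, 4], "delta_rot": [0, 0, 0]}, {"grip": 255, "linear": [1, 5, 7], "delta_rot": [0, 0, 0]}, {"grip": 255, "linear": [3, 9, 8], "delta_rot": [0, 0, 0]}, {"grip": 255, "linear": [6, 13, 8], "delta_rot": [0, 0, 0]}, {"grip": 255, "linear": [9, 17, 8], "delta_rot": [0, 0, 0]}, {"grip": 255, "linear": [12.5, 20.5, 8], "delta_rot": [0, 0, 0]}, {"grip": 255, "linear": [16, 23.5, 8], "delta_rot": [0, 0, 0]}, {"grip": 255, "linear": [19.5, 25.2, 6], "delta_rot": [0, 0, 0]}, {"grip": 255, "linear": [21.9, 25.2, 3], "delta_rot": [0, 0, 0]}, {"grip": 255, "linear": [21.9, 25.2, 0], "delta_rot": [0, 0, 0]}])

```text
time: 21.15
ee_pos: [0.6496, 0.1611, 0.0746]
tcp_rot: [179.9, -0.0, -86.0]
wrist_force: [-1.1, -0.8, -1.5]
opening: 0.0631
grasp_force: 33.8
```

Call:
play_rows(targets=[{"grip": 255, "linear": [0, 0, -1.5], "delta_rot": [0, 0, 0]}, {"grip": 255, "linear": [0, 0, -3], "delta_rot": [0, 0, 0]}, {"grip": 255, "linear": [0, 0, -4], "delta_rot": [0, 0, 0]}, {"grip": 255, "linear": [0, 0, -4], "delta_rot": [0, 0, 0]}, {"grip": 255, "linear": [0, 0, -4], "delta_rot": [0, 0, 0]}])

```text
time: 21.65
ee_pos: [0.6484, 0.1605, 0.0396]
tcp_rot: [-179.9, 0.0, -86.1]
wrist_force: [0.3, -0.4, 0.5]
opening: 0.0629
grasp_force: 33.8
```

Run:
```python
from h import *
o=bot.get_obs();e=o["ee_pos"];print(o["time"],e,o["tcp_rot"],o["opening"],o["grasp_force"])
p=bot.camera("wrist"); H=hsv(p)
m=max(blobs((H[...,0]>45)&(H[...,0]<90)&(H[...,1]>60),300),key=lambda b:b.sum())
P,_,_=pts(p,m); z=np.median(P[:,2]); T=P[abs(P[:,2]-z)<.005]; print(rect(T),z)
b=(H[...,0]>88)&(H[...,0]<120)&(H[...,1]>90)&(H[...,2]>80)
for b in blobs(b,60):
    Q=onplane(p,b,.009); print(b.sum(),rect(Q))
```

```text
21.65 [0.64835504 0.16054788 0.03957802] [-1.79912013e+02  1.41348173e-02 -8.60823261e+01] 0.06285839711442806 33.80884078389499
(array([647.7, 160. ]), array([63.4, 65.8]), 5.1) 0.05315789807030344
8266 (array([638.5,  54.6]), array([137. ,  47.2]), 3.9)
3617 (array([520.9,  66.1]), array([49.9, 50.4]), 84.3)
3747 (array([651.5, 142.4]), array([82.2, 45.4]), 6.8)
2747 (array([518. , 172.4]), array([42.9, 41.8]), 26.0)
403 (array([487.4, 165.1]), array([10.1, 17. ]), 30.4)
365 (array([490.2, 193. ]), array([16.9, 10.4]), 48.5)
156 (array([516.3, 196.1]), array([ 5.5, 16.5]), 59.6)
```

Call:
play_rows(targets=[{"grip": 255, "linear": [0.2, 0, -0.8], "delta_rot": [0, 0, 0]}, {"grip": 255, "linear": [0.2, 0, -1.4], "delta_rot": [0, 0, 0]}, {"grip": 255, "linear": [0.2, 0, -1.8], "delta_rot": [0, 0, 0]}, {"grip": 255, "linear": [0.2, 0, -1.9], "delta_rot": [0, 0, 0]}, {"grip": 255, "linear": [0.2, 0, -1.9], "delta_rot": [0, 0, 0]}])

```text
time: 22.2
ee_pos: [0.65, 0.1605, 0.0193]
tcp_rot: [180.0, -0.0, -86.1]
wrist_force: [-1.4, -0.6, 1.8]
opening: 0.0632
grasp_force: 34.0
```

Call:
play_rows(targets=[{"grip": 0, "linear": [0, 0, 0], "delta_rot": [0, 0, 0]}, {"grip": 0, "linear": [0, 0, 0], "delta_rot": [0, 0, 0]}, {"grip": 0, "linear": [0, 0, 0], "delta_rot": [0, 0, 0]}, {"grip": 0, "linear": [0, 0, 0.5], "delta_rot": [0, 0, 0]}, {"grip": 0, "linear": [0, 0, 4], "delta_rot": [0, 0, 0]}, {"grip": 0, "linear": [0, 0, 9], "delta_rot": [0, 0, 0]}, {"grip": 0, "linear": [-4, 0, 13], "delta_rot": [0, 0, 0]}, {"grip": 0, "linear": [-8, -1, 16], "delta_rot": [0, 0, 0]}, {"grip": 0, "linear": [-12, -3, 18], "delta_rot": [0, 0, 0]}, {"grip": 0, "linear": [-16, -6, 18], "delta_rot": [0, 0, 0]}])

```text
time: 23.2
ee_pos: [0.4939, 0.1041, 0.2025]
tcp_rot: [-179.7, 0.0, -86.0]
wrist_force: [0.3, -1.1, 0.6]
opening: 0.0854
grasp_force: 0.0
```

Call:
play_rows(targets=[{"grip": 0, "linear": [-3, -4, 0], "delta_rot": [0, 0, 0]}, {"grip": 0, "linear": [-5, -8, 0], "delta_rot": [0, 0, 0]}, {"grip": 0, "linear": [-6, -12, 0], "delta_rot": [0, 0, 0]}, {"grip": 0, "linear": [-7, -16, 0], "delta_rot": [0, 0, 0]}, {"grip": 0, "linear": [-7, -20, 0], "delta_rot": [0, 0, 0]}, {"grip": 0, "linear": [-7, -24, -2], "delta_rot": [0, 0, 0]}, {"grip": 0, "linear": [-7, -28, -4], "delta_rot": [0, 0, 0]}, {"grip": 0, "linear": [-7, -32, -6], "delta_rot": [0, 0, 0]}, {"grip": 0, "linear": [-7, -35, -7], "delta_rot": [0, 0, 0]}, {"grip": 0, "linear": [-7, -35, -7], "delta_rot": [0, 0, 0]}])

```text
time: 24.2
ee_pos: [0.4234, -0.2488, 0.1274]
tcp_rot: [179.9, 0.0, -86.3]
wrist_force: [-0.7, 0.5, -0.0]
opening: 0.0852
grasp_force: 0.0
```

Run:
```python
from h import *
o=bot.get_obs();e=o["ee_pos"];print(o["time"],e,o["tcp_rot"],o["opening"],o["q"].round(1))
p=bot.camera("wrist"); save(p,"w9.png")
d=bot.trace(p,"star_knob")[0]; P,_,_=pts(p,d["pixels"]); T=P[(P[:,2]>.022)&(P[:,2]<.033)]
c=np.array(cv2.minEnclosingCircle((T[:,:2]*1000).astype(np.float32))[0])/1000
for _ in range(3):
    dd=T[:,:2]-c; r=np.hypot(*dd.T); th=np.arctan2(dd[:,1],dd[:,0]); w=r>.016
    ph=np.angle(np.sum(np.exp(5j*th[w])))/5
print(d["conf"],d["box"],"centre",c,"mean",T.mean(0),"lobes",(np.degrees(ph)+72*np.arange(5)).round(1),"rmax",np.percentile(r,99))
s=bot.camera("side"); H=hsv(s)
for b in blobs((H[...,0]>45)&(H[...,0]<90)&(H[...,1]>60),60):
    P,_,_=pts(s,b)
    if .6<np.median(P[:,0])<.7: print("tin",rect(P),np.percentile(P[:,2],[5,50,95]))
```

```text
24.2 [ 0.42342679 -0.24882166  0.12743422] [ 1.79885828e+02  4.06671740e-02 -8.62795813e+01] 0.08524087806112116 [ -30.4   -3.8  -10.2   83.7   -0.  -124.1]
0.74 [260.0, 176.5, 313.8, 236.8] centre [ 0.42083212 -0.25115891] mean [ 0.42077103 -0.25189774  0.02691026] lobes [ -4.8  67.2 139.2 211.2 283.2] rmax 0.024721534490736562
tin (array([ 672. , -392.9]), array([32.2, 70.3]), 2.1) [0.34656022 0.37332538 0.39326303]
tin (array([655.6, 148.1]), array([65.9, 97.8]), 26.6) [0.01664332 0.03263046 0.03532595]
tin (array([612.8, 595.2]), array([128.7, 130.2]), 78.5) [-0.03328439 -0.02604688  0.014312  ]
tin (array([623.5, 690.4]), array([86.8, 24. ]), 10.1) [0.01159347 0.01364561 0.0156531 ]
```

View pics/w9.png

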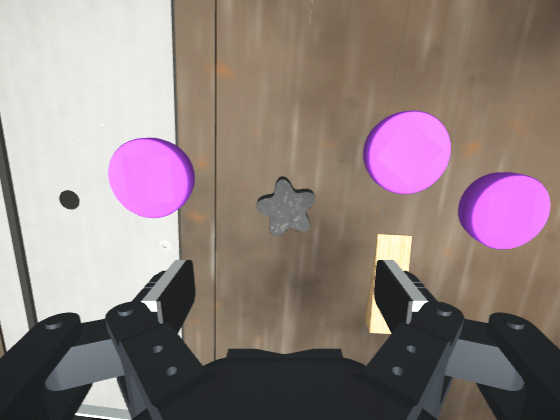

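Call:
play_rows(targets=[{"grip": 0, "linear": [-0.15, -0.6, -2], "delta_rot": [0, 0, 0.1]}, {"grip": 0, "linear": [-0.15, -0.6, -5], "delta_rot": [0, 0, 0.166]}, {"grip": 0, "linear": [-0.15, -0.6, -8], "delta_rot": [0, 0, 0.166]}, {"grip": 0, "linear": [-0.15, -0.6, -10.5], "delta_rot": [0, 0, 0.166]}, {"grip": 0, "linear": [-0.15, -0.6, -11.7], "delta_rot": [0, 0, 0.166]}, {"grip": 0, "linear": [-0.15, -0.6, -11.7], "delta_rot": [0, 0, 0.166]}, {"grip": 0, "linear": [-0.15, -0.6, -11.7], "delta_rot": [0, 0, 0.166]}, {"grip": 255, "linear": [-0.15, -0.6, -11.7], "delta_rot": [0, 0, 0.166]}, {"grip": 255, "linear": [-0.15, -0.6, -11.7], "delta_rot": [0, 0, 0.166]}, {"grip": 255, "linear": [-0.15, -0.6, -11.7], "delta_rot": [0, 0, 0.166]}], force=35)

```text
time: 25.35
ee_pos: [0.4236, -0.2528, 0.0132]
tcp_rot: [-179.9, -0.1, -76.6]
wrist_force: [-1.9, -0.6, 8.6]
opening: 0.0471
grasp_force: 34.6
```

Call:
play_rows(targets=[{"grip": 255, "linear": [0, 0, 0], "delta_rot": [0, 0, 0]}, {"grip": 255, "linear": [0, 0, 0], "delta_rot": [0, 0, 0]}, {"grip": 255, "linear": [0, 0, 0], "delta_rot": [0, 0, 0]}, {"grip": 255, "linear": [0, 0, 1], "delta_rot": [0, 0, 0]}, {"grip": 255, "linear": [0, 0, 4], "delta_rot": [0, 0, 0]}, {"grip": 255, "linear": [0, 0, 9], "delta_rot": [0, 0, 0]}, {"grip": 255, "linear": [0, 0, 12], "delta_rot": [0, 0, 0]}, {"grip": 255, "linear": [0, 0, 12], "delta_rot": [0, 0, 0]}])

```text
time: 26.15
ee_pos: [0.4247, -0.2534, 0.1376]
tcp_rot: [-179.7, -0.3, -76.6]
wrist_force: [0.3, 0.2, -0.5]
opening: 0.0467
grasp_force: 36.1
```

Run:
```python
from h import *
o=bot.get_obs();e=o["ee_pos"];print(o["time"],e,o["tcp_rot"],o["opening"],o["grasp_force"])
p=bot.camera("wrist")
for d in bot.trace(p,"star_knob")[:1]:
    P,_,_=pts(p,d["pixels"]); z=np.median(P[:,2]); T=P[abs(P[:,2]-z)<.006]
    c=np.array(cv2.minEnclosingCircle((T[:,:2]*1000).astype(np.float32))[0])
    print(d["conf"],d["box"],c,T.mean(0),z-e[2],np.linalg.lstsq(np.c_[T[:,:2],np.ones(len(T))],T[:,2],rcond=None)[0].round(3))
```

```text
26.15 [ 0.42474212 -0.25342014  0.13758932] [-179.68345264   -0.30524545  -76.57627395] 0.04673739412363463 36.12932449570508
0.56 [235.8, 221.2, 334.9, 323.5] [ 423.99832153 -251.28245544] [ 0.42377064 -0.25302146  0.15088059] 0.013393022226808077 [-0.005  0.015  0.157]
```

Call:
play_rows(targets=[{"grip": 255, "linear": [0.5, 4, 1], "delta_rot": [0, 0, 0]}, {"grip": 255, "linear": [1, 8.5, 2], "delta_rot": [0, 0, 0]}, {"grip": 255, "linear": [2, 13, 2], "delta_rot": [0, 0, 0]}, {"grip": 255, "linear": [3, 17.5, 2], "delta_rot": [0, 0, 0]}, {"grip": 255, "linear": [4, 22, 2], "delta_rot": [0, 0, 0]}, {"grip": 255, "linear": [5, 26.5, 2], "delta_rot": [0, 0, 0]}, {"grip": 255, "linear": [6, 31, 2], "delta_rot": [0, 0, 0]}, {"grip": 255, "linear": [7, 35.5, 2], "delta_rot": [0, 0, 0]}, {"grip": 255, "linear": [8, 39.5, 2], "delta_rot": [0, 0, 0]}, {"grip": 255, "linear": [9.1, 42.5, 2], "delta_rot": [0, 0, 0]}])

```text
time: 27.25
ee_pos: [0.5132, 0.175, 0.1505]
tcp_rot: [179.9, 0.0, -76.5]
wrist_force: [0.7, -0.8, 0.6]
opening: 0.0467
grasp_force: 36.1
```

Call:
play_rows(targets=[{"grip": 255, "linear": [0, 0, -3], "delta_rot": [0, 0, 0]}, {"grip": 255, "linear": [0, 0, -7], "delta_rot": [0, 0, 0]}, {"grip": 255, "linear": [0, 0, -10], "delta_rot": [0, 0, 0]}, {"grip": 255, "linear": [0, 0, -11], "delta_rot": [0, 0, 0]}, {"grip": 255, "linear": [0, 0, -11], "delta_rot": [0, 0, 0]}, {"grip": 255, "linear": [0, 0, -11], "delta_rot": [0, 0, 0]}])

```text
time: 27.85
ee_pos: [0.5144, 0.1727, 0.0431]
tcp_rot: [-179.9, 0.0, -76.6]
wrist_force: [-0.5, -0.3, -0.2]
opening: 0.0468
grasp_force: 36.2
```

Run:
```python
from h import *
o=bot.get_obs();e=o["ee_pos"];print(o["time"],e,o["tcp_rot"],o["opening"],o["grasp_force"])
for n in ("wrist","side"):
    p=bot.camera(n); P,_,_=pts(p)
    if n=="wrist": save(p,"w10.png",[140,120,420,330],2.8)
    T=P[(np.hypot(P[:,0]-e[0],P[:,1]-e[1])<.035)&(abs(P[:,2]-e[2]-.0134)<.006)]
    if len(T)>20: print(n,len(T),rect(T),np.median(T[:,2]))
```

```text
27.85 [0.51439481 0.17273161 0.04312543] [-1.79947044e+02  6.06875240e-03 -7.65786214e+01] 0.04678330678287876 36.15943925062311
wrist 6702 (array([510.8, 171.3]), array([57.9, 53.4]), 46.9) 0.05661054121140709
side 151 (array([512.5, 178.8]), array([46.5, 54.7]), 65.2) 0.05700137209223366
```

View pics/w10.png

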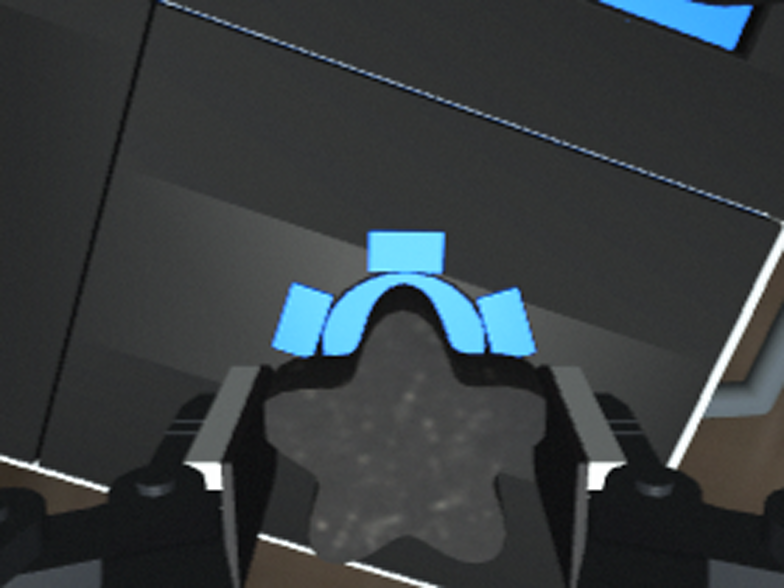

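Run:
```python
from h import *
o=bot.get_obs();e=o["ee_pos"];a=np.radians(o["tcp_rot"][2]);p=bot.camera("wrist")
m=np.zeros((420,560),bool);m[217,285]=1
tx=np.array([np.cos(a),np.sin(a)])
H=hsv(p);b=[b for b in blobs((H[...,0]>88)&(H[...,0]<120)&(H[...,1]>90)&(H[...,2]>80),100) if b[230:245,260:275].any()]
for q in b:
    Q=onplane(p,q,.009); c=cv2.minEnclosingCircle((Q*1000).astype(np.float32)); print("circ",c)
Q=onplane(p,m,.009)[0]; print("far edge",Q,"well centre",Q-.018*tx)
P,_,_=pts(p); P=P[(np.hypot(P[:,0]-e[0],P[:,1]-e[1])<.035)&(abs(P[:,2]-e[2]-.0134)<.003)]
d=(P[:,:2]-e[:2]); lx=d@tx; ly=d@[-tx[1],tx[0]]; print("knob toolx range",np.percentile(lx,[.5,99.5]), e)
```

```text
circ ((513.404296875, 175.04632568359375), 29.468399047851562)
far edge [0.51744157 0.15825411] well centre [0.51326435 0.1757627 ]
knob toolx range [-0.02310002  0.02261302] [0.5149356  0.17290866 0.04385521]
```

Call:
play_rows(targets=[{"grip": 255, "linear": [0, 0, -0.8], "delta_rot": [0, 0, 0]}, {"grip": 255, "linear": [0, 0, -1.4], "delta_rot": [0, 0, 0]}, {"grip": 255, "linear": [0, 0, -1.9], "delta_rot": [0, 0, 0]}, {"grip": 255, "linear": [0, 0, -2.05], "delta_rot": [0, 0, 0]}, {"grip": 255, "linear": [0, 0, -2.05], "delta_rot": [0, 0, 0]}])

```text
time: 28.5
ee_pos: [0.5139, 0.1725, 0.0223]
tcp_rot: [-180.0, -0.0, -76.6]
wrist_force: [-4.0, -3.3, 10.8]
opening: 0.0468
grasp_force: 37.1
```

Contact with the floor; release, rise and check everything.

Call:
play_rows(targets=[{"grip": 0, "linear": [0, 0, 0.1], "delta_rot": [0, 0, 0]}, {"grip": 0, "linear": [0, 0, 0.1], "delta_rot": [0, 0, 0]}, {"grip": 0, "linear": [0, 0, 0.1], "delta_rot": [0, 0, 0]}, {"grip": 0, "linear": [0, 0, 0.5], "delta_rot": [0, 0, 0]}, {"grip": 0, "linear": [0, 0, 4], "delta_rot": [0, 0, 0]}, {"grip": 0, "linear": [0, 0, 9], "delta_rot": [0, 0, 0]}, {"grip": 0, "linear": [0, 3, 14], "delta_rot": [0, 0, 0]}, {"grip": 0, "linear": [2, 7, 19], "delta_rot": [0, 0, 0]}, {"grip": 0, "linear": [4, 10, 22], "delta_rot": [0, 0, 0]}, {"grip": 0, "linear": [5, 10, 22], "delta_rot": [0, 0, 0]}])

```text
time: 29.5
ee_pos: [0.5647, 0.2753, 0.2455]
tcp_rot: [-179.7, 0.1, -76.5]
wrist_force: [0.7, 1.2, 0.3]
opening: 0.0853
grasp_force: 0.0
```

Run:
```python
from h import *
o=bot.get_obs();print(o["time"],o["ee_pos"],o["wrist_force"])
p=bot.camera("wrist"); save(p,"w11.png")
P,_,_=pts(p)
for n,c,z,r in [("tape",(.505,.068),.071,.05),("tin",(.6505,.16),.033,.04),("knob",(.5145,.175),.036,.035)]:
    T=P[(np.hypot(P[:,0]-c[0],P[:,1]-c[1])<r)&(abs(P[:,2]-z)<.005)]
    if len(T)>20: print(n,len(T),rect(T),cv2.minEnclosingCircle((T[:,:2]*1000).astype(np.float32)),np.median(T[:,2]).round(4),np.linalg.lstsq(np.c_[T[:,:2],np.ones(len(T))],T[:,2],rcond=None)[0][:2].round(3))
for d in bot.trace(p,"hex_key")[:1]:
    Q,_,_=pts(p,d["pixels"]); s,err=fitL(onplane(p,d["pixels"],.015),[.638,.053,np.radians(84)]); print("hex",s[:2],np.degrees(s[2]),err,np.percentile(Q[:,2],[10,50,90]))
s=bot.camera("scene")
for d in bot.trace(s,"oak_wedge")[:2]: Q,_,_=pts(s,d["pixels"]); print("wedge",np.round(d["box"]),np.median(Q,0).round(3))
```

```text
29.5 [0.56471067 0.27526105 0.24546856] [0.6518687  1.18827077 0.3477742 ]
tape 875 (array([499.9,  84.5]), array([56.5, 18.4]), 13.5) ((502.0544128417969, 75.6881103515625), 28.23514747619629) 0.0698 [ 0.011 -0.116]
tin 3284 (array([648.8, 160.6]), array([65.8, 65.1]), 13.5) ((649.1229248046875, 160.81468200683594), 33.41810989379883) 0.0329 [ 0.    -0.002]
knob 1250 (array([512.7, 172.8]), array([49.2, 46.5]), 16.1) ((512.4485473632812, 174.87844848632812), 25.666465759277344) 0.0359 [-0.007  0.   ]
wedge [279. 156. 287. 176.] [0.682 0.036 0.018]
```

View pics/w11.png

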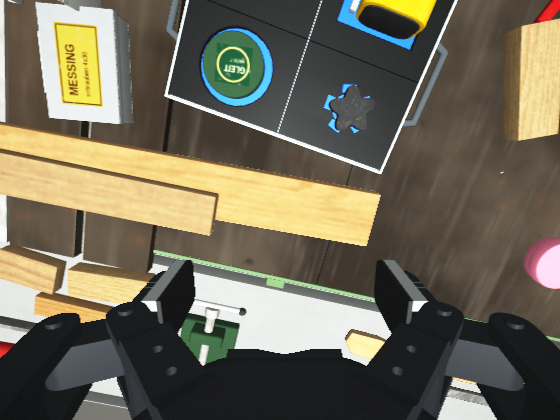

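```bash
python3 -c "
from workcell import bot
print(bot.job_done())"
```

```text
the job is handed in; nothing more can be done
None
```

The hex key, star knob, wax tin and tape measure are all in their cut-outs and the job is handed in at about 30 s of the 118 s allowed; the hand-in returned no verdict. The tin, knob and tape were measured down on the blue floor in the last picture, and the hex key right after its placing. The oak wedge was not handled, though I didn't manage to re-measure its position at the end.

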